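# Tip a tin down the trough

## Task

The flat tin stands on its long edge in the slot rack: take it out, lay it flat on the bench sheet and let go of it, then take it again, lay it flat across the trough, crosswise, in the half away from the push lip, with the trough still level, and let go. Then push the lip down so that the trough tips and the tin slides on its own, untouched, to the tall wall at the lip end; leave the trough tipped with the tin there. Do not disturb the bottle, the can and the roll of tape that stand around.

Things in the scene. Friction and masses are not known exactly. Their poses are not given: they have to be found in the camera images.
- tin: flat closed tin, dark lid on bright base, 57 x 87 x 23 mm, 0.12 to 0.2 kg; origin at the centre of its underside, own z out of the lid, own y along its length, own x along its width. At first it stands on a long edge in the rack: own y along the slot (rack x), own x up, lid looking to rack +y; its top is 57 mm above the slot floor
- tin_mid (a point): centre of the tin: 11.5 mm from underside and from lid top, 28.5 mm from the long edges, 43.5 mm from the ends; axes as tin. Set on its long edge (23 mm wide, lid rim 1 mm proud) the tin stands by itself, leaning 4 degrees at most, and topples when pushed near its top. Either face up counts as flat
- rack_slot (a point): the slot rack, fixed: base plate 100 (x) x 48 (y) x 5 mm with two steel fins, 92 mm long along x, 4 mm thick, that leave a slot 30 mm wide and reach 22 mm above the slot's floor (27 mm above the sheet). This point: middle of the slot's floor, 5 mm above the sheet; x along the slot, z up
- trough_floor (a point): tipping trough, a sheet-steel tray on a pivot stand. This point: middle of its inner floor, 81 mm above the sheet when level; x along the trough to the lip end, y across, z up (they turn with the trough). Inside x -95 to 95 mm, y -53 to 53 mm; walls 4 mm thick, side walls 23 mm high; sill 7 mm high at the -x end, wall 34 mm high at +x. Slick floor: the tin slides from about 0.2 rad
- trough_lip (a point): middle of the upper face of the push lip, a plate 36 (x) x 80 (y) x 5 mm outside the tall end wall, level with its top: 117 mm along x from trough_floor and 34 mm above the floor (115 mm above the sheet with the trough level, about 64 mm with it fully tipped). Axes as trough_floor
- trough (a joint): tip angle of the trough: 0 level, resting on two posts under the -x end (cannot tip that way), 0.42 rad with the lip end down on its stop. The pivot axis runs along y, 6 mm below trough_floor. It has friction: about 3 N at the lip moves it, and it stays at the angle it is left at, with or without the tin
- stand: the trough's stand, fixed: base plate 190 (x) x 150 (y) x 8 mm, two cheeks beside the trough's middle, 36 mm long, 90 mm high, outer faces at y = +-72 mm. Origin at the centre of its underside, straight below the pivot axis; x towards the lip end, z up
- glue: dropper bottle standing beyond the rack, 29 mm diameter, 76 mm high, origin at the centre of its underside; bystander, must not be moved
- can: round screw can, 53 mm diameter, 64 mm high, origin at the centre of its underside; bystander, must not be moved
- tape: roll of clear tape lying flat, 86 mm diameter, 19 mm high, origin at the centre of its underside; bystander, must not be moved

How it is judged:
By the outcome, as a careful person would: the job done as asked, in the order asked, and still so for the second after the job is handed in, with the robot touching nothing.
It also fails if it takes over 72 s, if anything falls off the work surface, if the arm or the gripper's body presses on something with over 40 N, if the wrist force passes 120 N, or if a joint passes its speed limit or range.

## Robot

A 6-joint arm with a two-finger parallel gripper is mounted at the origin on a cart in front of the work surface, level with it; the furniture and walls round the work are solid. World frame = base frame: x ahead of the robot, y to its left, z up, the work surface at z = 0. Lengths are in m, angles in rad, forces in N, time in s.
With the tool pointing down it reaches from about 0.275 to 0.775 m from the base axis. Payload 14.6 kg.
Tool frame: the origin (TCP) lies between the finger pads; the fingertips stand bot.nose_length ahead of it and the grasp point (between the pads) lies 3 mm ahead of it (bot.nose_length is the distance from the TCP to the fingertips, in m); z points along the fingers, y is the direction in which the jaws open and shut (so a half turn about z gives the same grasp; the last joint's range is limited). The gripper opens to 85 mm and grips with 20 to 120 N. Pads are 22 mm wide; open, the fingers measure 114 mm over their backs; the gripper's body (76 mm by 85 mm) begins 54 mm behind the grasp point. The pads swing forward as they close: fully open they stand 13 mm farther back than shut.
Start: joints at [-1.348, 0.263, -0.048, 1.259, 0, 1.415], TCP at [0.194, -0.488, 0.253] pointing down, gripper open.
Joint ranges: [-2.65, 2.65], [-0.89, 1.7], [-1.18, 1.37], [-2.13, 2.11], [-1.35, 1.29], [-3.14, 3.14]. Speed limits (rad/s): [1.89, 1.89, 2.57, 2.79, 3.14, 3.14].

## Interface

Orientations are given as a rotation vector (axis times angle).
In Python, from station import readout, vision, order, bot gives the robot as it stands. The module is installed in compiled form; this text tells all that it offers.
- The arm moves only by the tool carry_out, never from a script. Its argument "series" is a list of rows, each an object of numbers: "tx", "ty", "tz": the shift along the world's x, y, z in mm; "ax", "ay", "az": the turn, a rotation vector about the world's x, y, z in degrees. A call has 1 to 10 rows; each row is the pose to reach, as a shift and turn from the pose commanded when the call began; what a row does not reach only later rows make up. A row lasts 1/12 s, in which the tool goes at most 41.7 mm and 7.16 degrees, less where a joint would pass 70% of its speed; a pose out of reach is approached as far as the arm can. A call with a gripper value outside its range is refused whole. "claw" is the finger opening in mm, from 0 to 85.4, set as the call begins (left out, the last holds). The fingers move at their own pace and stop on an object; "force" is the grip in N (left out, the last holds). Time passes only in rows, so rows that repeat a pose let the fingers close. It gives the time, the measured TCP pose, the force and the opening at its end, in the units of the state.
- readout.read_state(): the state, without advancing time (a new reading comes with each control period).
- vision.grab_frame(name): name is "scene" or "top" or "wrist"; returns a dict with "frame" (420x560x3 uint8, red, green, blue), "K" (3x3 intrinsics, pixels), "distortion" ([k1, k2, p1, p2, k3] as OpenCV has them; the pictures are not rectified), "R" (3x3) and "t" (3): a world point X has camera coordinates R X + t. Camera axes: x right, y down, z forward; pixel columns grow to the right and rows downward; lengths in m; the calibration is good to about 2 mm. A picture is of the moment at which its call begins. There is no depth.
- order.hand_in(): hands the job in, once; it reports no verdict.
Trained networks look in a picture, given as the dict that the camera call returned (one of the last four; its "shot" number tells which), for a name from the list of things; names that differ only in an ending like _2 or _b are one class to them, and where a whole thing is asked for, a point or a joint stands for the part that bears it (a point fixed in the world has none). Each returns a list of dicts, best first, with "conf" (0 to 1); they miss things now and then, are a little off and sometimes report something else, mostly with a low value. They report only what shows in the picture. A call takes as long as a camera call.
- vision.regions_of(picture, name): "region" (420x560 bool, what is visible of it) and "uv" ([column, row] in pixels, amid what is visible of it).
The state is a dict: "time_s": time; "qpos": joint angles; "qvel": joint speeds; "effort": joint torques, N m; "ee_pos": TCP position; "tool_rot": TCP orientation; "wrist_force": force on the tool from outside, world axes, zero at the start; "torque": the same for the moment, N m; "width": finger opening in m.
Only numpy, scipy, OpenCV 4.12 (cv2) and the standard library are available. Lean on these libraries where they do the work, as an engineer would, in place of code of your own. Each camera call takes 0.05 s, during which the arm holds its last target.

## Working session

There is one attempt and no reset: what is moved stays moved. The work goes in short steps, Python scripts to look and compute and a tool call to move; the robot and the scene stay as the last step left them, time stands still between calls to the robot, and variables do not carry over. Pictures are saved under pics/ and viewed, and the job is handed in when it is done.

Besides the shell and the picture viewer there is one more tool, called after "Call:" in YAML: its name, and indented under it one key for each argument. carry_out: Moves the arm, as the interface text tells. Its arguments: {"type":"object","properties":{"series":{"type":"array","items":{"type":"object","properties":{"tx":{"type":"number"},"ty":{"type":"number"},"tz":{"type":"number"},"ax":{"type":"number"},"ay":{"type":"number"},"az":{"type":"number"}}}},"claw":{"type":"number"},"force":{"type":"number"}},"required":["series"]}

```bash
mkdir -p pics; cat > h.py <<'E'
import numpy as np, cv2
from station import readout, vision, order, bot
def save(p,n):
    cv2.imwrite(f'pics/{n}.png', p['frame'][:,:,::-1])
def proj(p,X):
    rv,_=cv2.Rodrigues(np.array(p['R'],float))
    return cv2.projectPoints(np.array(X,float).reshape(-1,1,3),rv,np.array(p['t'],float),np.array(p['K'],float),np.array(p['distortion'],float))[0].reshape(-1,2)
def ray(p,uv):
    n=cv2.undistortPoints(np.array(uv,float).reshape(-1,1,2),np.array(p['K'],float),np.array(p['distortion'],float)).reshape(-1,2)
    R=np.array(p['R']);t=np.array(p['t']); c=-R.T@t
    d=np.c_[n,np.ones(len(n))]@R
    return c,d
def atz(p,uv,z):
    c,d=ray(p,uv); s=(z-c[2])/d[:,2]
    return c+d*s[:,None]
E
python3 - <<'E'
from h import *
print(readout.read_state()); print(bot.nose_length)
for n in ['scene','top','wrist']:
    p=vision.grab_frame(n); save(p,n+'0')
    print(n,p['K'],p['R'],p['t'])
    for k in ['tin','rack_slot','trough','stand','glue','can','tape','trough_lip']:
        try:
            for r in vision.regions_of(p,k)[:2]: print(n,k,round(r['conf'],2),np.round(r['uv']),r['region'].sum())
        except Exception as e: print(k,e)
E
```

```text
{'time_s': 0.0, 'qpos': array([-1.34831146e+00,  2.63489707e-01, -4.89408473e-02,  1.25938780e+00,
       -2.16293057e-05,  1.41549342e+00]), 'qvel': array([-3.74662489e-04,  6.11171839e-05,  2.17084179e-03,  4.93566278e-05,
        8.91624169e-04, -9.06686703e-04]), 'effort': array([ 2.76190476e-03, -6.37629104e+01,  3.84553206e+01,  1.39462357e-02,
        1.01941836e-06, -1.72021331e-06]), 'ee_pos': array([ 0.19358609, -0.48773351,  0.25284087]), 'tool_rot': array([-3.08470911e+00, -5.89713283e-01,  8.78442148e-05]), 'wrist_force': array([-0.53599991,  0.63677319, -0.53962132]), 'torque': array([0.01307877, 0.01083842, 0.01275393]), 'width': 0.08537974818216296}
0.022
scene [[513.20037449   0.         275.47069103]
 [  0.         513.20037449 210.04823093]
 [  0.           0.           1.        ]] [[ 0.69630412 -0.71773991  0.00316269]
 [-0.43773835 -0.42814882 -0.79061604]
 [ 0.56881079  0.54912477 -0.61230407]] [-0.38251421  0.26936757  1.57971142]
scene trough 0.77 [247. 206.] 1242
scene stand 0.79 [247. 215.] 2039
scene can 0.81 [387. 286.] 391
scene tape 0.88 [378. 318.] 433
[... 259 characters left out ...]
612 -0.15110968 -0.94224254]] [0.16917601 0.45910993 1.8563534 ]
top tin 0.46 [182. 264.] 127
top rack_slot 0.66 [157. 256.] 73
top rack_slot 0.5 [184. 271.] 164
top trough 0.62 [262. 229.] 1748
top stand 0.8 [258. 232.] 2052
top glue 0.6 [157. 258.] 81
top can 0.7 [257. 228.] 1629
top can 0.47 [383. 155.] 175
top tape 0.59 [398. 172.] 228
top trough_lip 0.96 [259. 229.] 1788
wrist [[312.71000388   0.         281.9366483 ]
 [  0.         312.71000388 213.03398212]
 [  0.           0.           1.        ]] [[ 0.36817196 -0.92975722 -0.00096392]
 [-0.88987497 -0.35267911  0.28937863]
 [-0.26939183 -0.10568333 -0.95721423]] [-0.52449394 -0.03737456  0.38023617]
wrist tape 0.81 [409.  23.] 2030
```

```bash
python3 - <<'E'
import cv2
for n,(x,y) in {'scene':(120,120),'top':(110,110)}.items():
    im=cv2.imread(f'pics/{n}0.png'); c=im[y:y+220,x:x+300]
    cv2.imwrite(f'pics/{n}0c.png',cv2.resize(c,None,fx=2.66,fy=2.66,interpolation=cv2.INTER_CUBIC))
E
```

```text
(no output)
```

View pics/scene0.png

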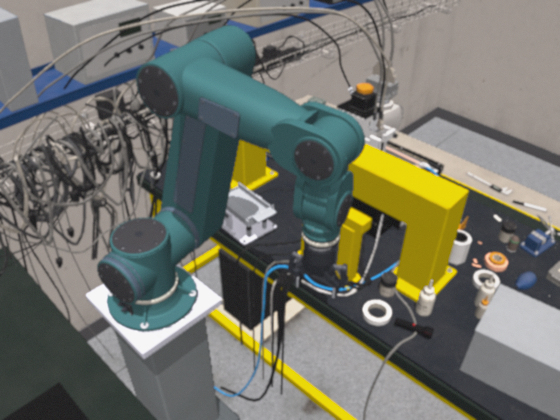

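View pics/top0c.png

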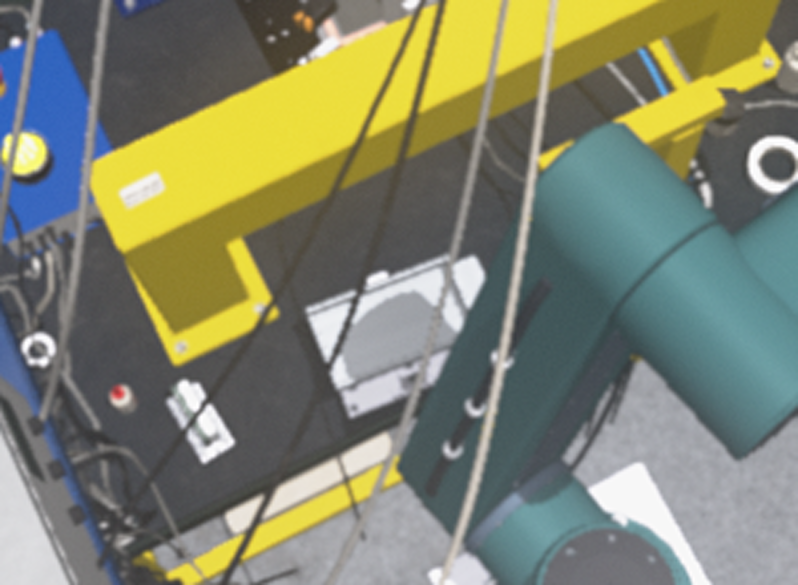

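View pics/scene0c.png

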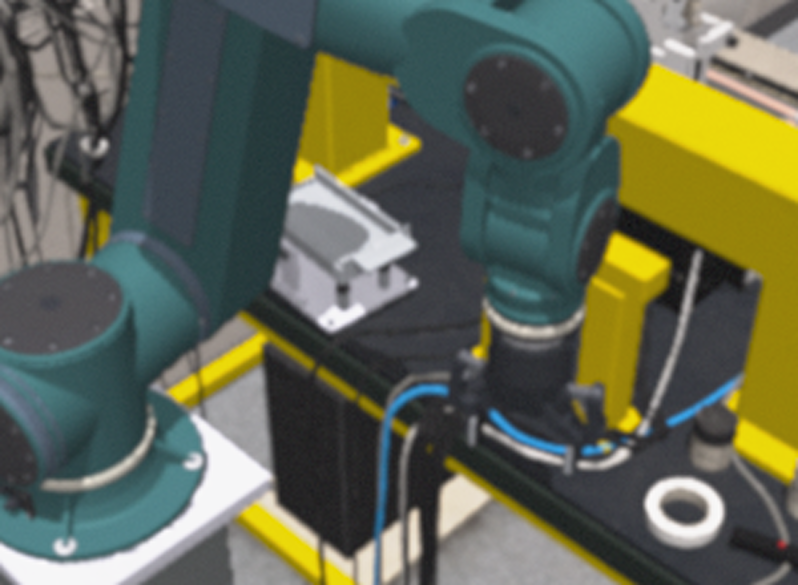

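View pics/wrist0.png

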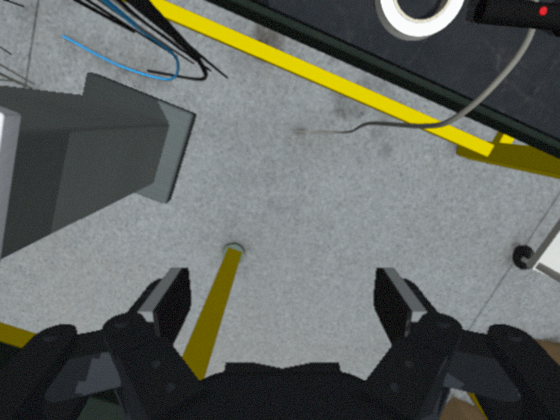

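```bash
python3 - <<'E'
from h import *
p=vision.grab_frame('top'); s=vision.grab_frame('scene')
f=lambda a:[[110+x/2.66,110+y/2.66] for x,y in a]
g=lambda a:[[120+x/2.66,120+y/2.66] for x,y in a]
def show(n,P): print(n,np.round(P,3).tolist())
show('rack ends fins z.027',atz(p,f([(180,383),(220,455)]),.03))
show('rack base corners z.005',atz(p,f([(168,400),(205,463),(234,442),(195,378)]),.01))
show('glue top',atz(p,f([(119,393)]),.076))
show('trough corners z~.1',atz(p,f([(306,308),(350,415),(472,257)]),.104))
show('bench edge z0',atz(p,f([(140,555),(390,430)]),0))
show('gantry foot plate',atz(p,f([(178,362),(278,312)]),.01))
show('trough lip?/ scene',atz(s,g([(415,243),(318,168)]),.11))
show('stand base scene',atz(s,g([(335,332),(418,285)]),.008))
show('can top, tape scene',atz(s,g([(714,422)]),.064)); show('tape',atz(s,g([(684,512)]),.019)); show('tape top cam',atz(p,f([(778,163)]),.019))
# gantry beam corner: top view (125,250) lower front-left edge; triangulate by trying scene
# front leg scene foot
show('scene gantry foot left',atz(s,g([(418,143),(300,195)]),.01))
c,d=ray(p,f([(95,185),(127,250),(715,85)]))
for z in (.2,.3,.4,.5): show(f'beam front-left corner top z={z}',atz(p,f([(95,185),(127,250),(500,120)]),z))
E
```

```text
rack ends fins z.027 [[0.519, 0.341, 0.03], [0.405, 0.334, 0.03]]
rack base corners z.005 [[0.511, 0.367, 0.01], [0.41, 0.358, 0.01], [0.418, 0.311, 0.01], [0.523, 0.322, 0.01]]
glue top [[0.529, 0.416, 0.076]]
trough corners z~.1 [[0.512, 0.149, 0.104], [0.356, 0.16, 0.104], [0.474, -0.077, 0.104]]
bench edge z0 [[0.339, 0.485, 0.0], [0.339, 0.118, 0.0]]
gantry foot plate [[0.554, 0.333, 0.01], [0.556, 0.181, 0.01]]
trough lip?/ scene [[0.477, -0.072, 0.11], [0.504, 0.14, 0.11]]
stand base scene [[0.365, -0.038, 0.008], [0.508, -0.048, 0.008]]
can top, tape scene [[0.519, -0.511, 0.064]]
tape [[0.42, -0.547, 0.019]]
tape top cam [[0.426, -0.545, 0.019]]
scene gantry foot left [[0.753, 0.188, 0.01], [0.534, 0.217, 0.01]]
beam front-left corner top z=0.2 [[0.755, 0.324, 0.2], [0.653, 0.321, 0.2], [0.595, -0.181, 0.2]]
beam front-left corner top z=0.3 [[0.705, 0.318, 0.3], [0.61, 0.316, 0.3], [0.554, -0.157, 0.3]]
beam front-left corner top z=0.4 [[0.655, 0.313, 0.4], [0.566, 0.311, 0.4], [0.514, -0.132, 0.4]]
beam front-left corner top z=0.5 [[0.605, 0.307, 0.5], [0.522, 0.306, 0.5], [0.474, -0.108, 0.5]]
```

Call:
carry_out:
  series:
    - {"tx": 13, "ty": 37, "tz": 10, "az": 7}
    - {"tx": 26, "ty": 74, "tz": 20, "az": 14}
    - {"tx": 39, "ty": 111, "tz": 30, "az": 21}
    - {"tx": 52, "ty": 148, "tz": 40, "az": 28}
    - {"tx": 65, "ty": 185, "tz": 50, "az": 35}
    - {"tx": 78, "ty": 222, "tz": 60, "az": 42}
    - {"tx": 91, "ty": 259, "tz": 70, "az": 49}
    - {"tx": 104, "ty": 296, "tz": 80, "az": 56}
    - {"tx": 117, "ty": 333, "tz": 90, "az": 63}
    - {"tx": 130, "ty": 370, "tz": 100, "az": 70}

```text
$.series[0]: bad value
```

Call:
carry_out:
  series:
    - {"tx": 7, "ty": 20, "az": 7}
    - {"tx": 14, "ty": 40, "az": 14}
    - {"tx": 21, "ty": 60, "az": 21}
    - {"tx": 28, "ty": 80, "az": 28}
    - {"tx": 35, "ty": 100, "az": 35}
    - {"tx": 42, "ty": 120, "az": 42}
    - {"tx": 49, "ty": 140, "az": 49}
    - {"tx": 56, "ty": 160, "az": 56}
    - {"tx": 63, "ty": 180, "az": 63}
    - {"tx": 70, "ty": 200, "az": 70}

```text
$.series[0]: bad value
```

```bash
python3 - <<'E'
from h import *
s=readout.read_state(); print(s['time_s'],s['ee_pos'],s['tool_rot'],s['qpos'])
for n in ['wrist','top','scene']:
    p=vision.grab_frame(n); save(p,n+'1')
    np.savez(f'pics/{n}1.npz',**{k:np.array(p[k]) for k in ['K','R','t','distortion','frame']})
    for k in ['tin','rack_slot','trough','stand','glue','can','tape']:
        for r in vision.regions_of(p,k)[:2]: print(n,k,round(r['conf'],2),np.round(r['uv']),r['region'].sum())
E
```

```text
1.45 [ 0.19364214 -0.48797727  0.2532685 ] [-3.08569916e+00 -5.89876327e-01  2.79145392e-05] [-1.34831203e+00  2.63098968e-01 -4.83280896e-02  1.25938752e+00
 -1.71675931e-05  1.41550924e+00]
wrist trough 0.18 [410.  20.] 1912
wrist tape 0.56 [410.  22.] 1907
top tin 0.46 [182. 265.] 145
top rack_slot 0.66 [192. 273.] 96
top rack_slot 0.42 [182. 263.] 175
top trough 0.69 [260. 230.] 1719
top stand 0.72 [258. 229.] 1860
top stand 0.55 [184. 266.] 201
top glue 0.51 [159. 259.] 76
top can 0.67 [383. 155.] 175
top tape 0.52 [398. 170.] 270
scene trough 0.9 [247. 207.] 1282
scene stand 0.8 [243. 218.] 2123
scene can 0.77 [384. 285.] 333
scene tape 0.87 [375. 318.] 458
```

View pics/wrist1.png

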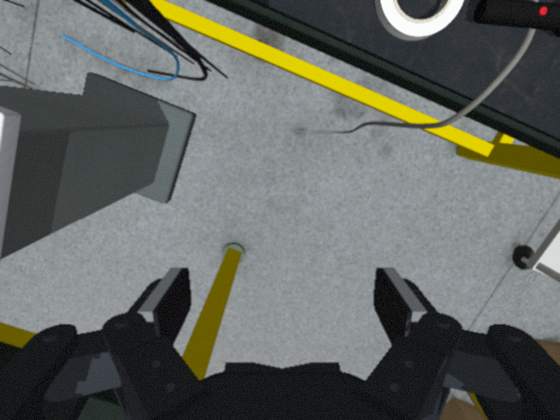

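View pics/scene1.png

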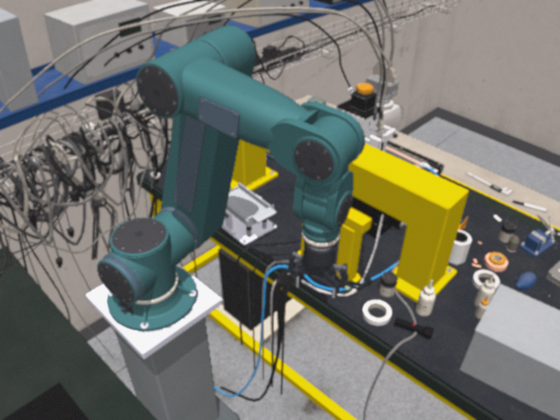

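Call:
carry_out:
  series:
    - {"tx": 13, "ty": 37, "tz": 10, "ax": 0, "ay": 0, "az": 7}
    - {"tx": 26, "ty": 74, "tz": 20, "ax": 0, "ay": 0, "az": 14}
    - {"tx": 39, "ty": 111, "tz": 30, "ax": 0, "ay": 0, "az": 21}
    - {"tx": 52, "ty": 148, "tz": 40, "ax": 0, "ay": 0, "az": 28}
    - {"tx": 65, "ty": 185, "tz": 50, "ax": 0, "ay": 0, "az": 35}
    - {"tx": 78, "ty": 222, "tz": 60, "ax": 0, "ay": 0, "az": 42}
    - {"tx": 91, "ty": 259, "tz": 70, "ax": 0, "ay": 0, "az": 49}
    - {"tx": 104, "ty": 296, "tz": 80, "ax": 0, "ay": 0, "az": 56}
    - {"tx": 117, "ty": 333, "tz": 90, "ax": 0, "ay": 0, "az": 63}
    - {"tx": 130, "ty": 370, "tz": 100, "ax": 0, "ay": 0, "az": 70}

```text
time_s: 3.48
ee_pos: [0.3235, -0.1165, 0.3539]
tool_rot: [2.184, 2.257, 0.0]
wrist_force: [0.4, -0.7, 0.1]
width: 0.0856
```

Call:
carry_out:
  series:
    - {"tx": 6, "ty": 23, "tz": 0, "ax": 0, "ay": 0, "az": 7}
    - {"tx": 12, "ty": 46, "tz": 0, "ax": 0, "ay": 0, "az": 14}
    - {"tx": 18, "ty": 69, "tz": 0, "ax": 0, "ay": 0, "az": 21}
    - {"tx": 24, "ty": 92, "tz": 0, "ax": 0, "ay": 0, "az": 28}
    - {"tx": 30, "ty": 115, "tz": 0, "ax": 0, "ay": 0, "az": 35}
    - {"tx": 36, "ty": 138, "tz": 0, "ax": 0, "ay": 0, "az": 42}
    - {"tx": 42, "ty": 161, "tz": 0, "ax": 0, "ay": 0, "az": 49}
    - {"tx": 48, "ty": 184, "tz": 0, "ax": 0, "ay": 0, "az": 56}
    - {"tx": 54, "ty": 207, "tz": 0, "ax": 0, "ay": 0, "az": 63}
    - {"tx": 60, "ty": 230, "tz": 0, "ax": 0, "ay": 0, "az": 70}

```text
time_s: 4.32
ee_pos: [0.3836, 0.1129, 0.3533]
tool_rot: [0.493, 3.102, 0.0]
wrist_force: [-0.3, -0.2, -0.1]
width: 0.0851
```

```bash
python3 - <<'E'
from h import *
s=readout.read_state(); print(s['time_s'],s['ee_pos'],s['tool_rot'],s['qpos'])
for n in ['wrist']:
    p=vision.grab_frame(n); save(p,n+'2')
    np.savez(f'pics/{n}2.npz',**{k:np.array(p[k]) for k in ['K','R','t','distortion','frame']})
    for k in ['tin','rack_slot','trough']:
        for r in vision.regions_of(p,k)[:2]: print(n,k,round(r['conf'],2),np.round(r['uv']),r['region'].sum())
E
```

```text
4.3167 [0.38359871 0.11293072 0.35326834] [4.93225860e-01 3.10231617e+00 4.08879967e-05] [ 8.18577696e-02  3.19493333e-02 -6.34197592e-02  1.47511692e+00
 -4.89847338e-05  3.97191237e-01]
wrist tin 0.93 [458. 183.] 1783
wrist rack_slot 0.96 [433. 170.] 1036
wrist trough 0.6 [250. 242.] 14345
wrist trough 0.53 [453. 181.] 1778
```

View pics/wrist2.png

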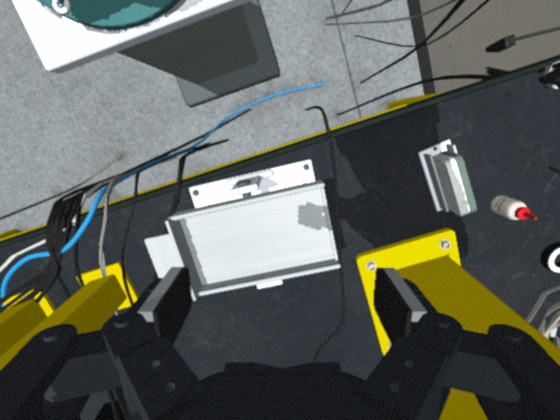

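```bash
python3 - <<'E'
from h import *
im=cv2.imread('pics/wrist2.png')
cv2.imwrite('pics/w2a.png',cv2.resize(im[120:320,120:370],None,fx=3,fy=3,interpolation=cv2.INTER_CUBIC))
cv2.imwrite('pics/w2b.png',cv2.resize(im[120:280,350:550],None,fx=3.7,fy=3.7,interpolation=cv2.INTER_CUBIC))
E
```

```text
(no output)
```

View pics/w2a.png

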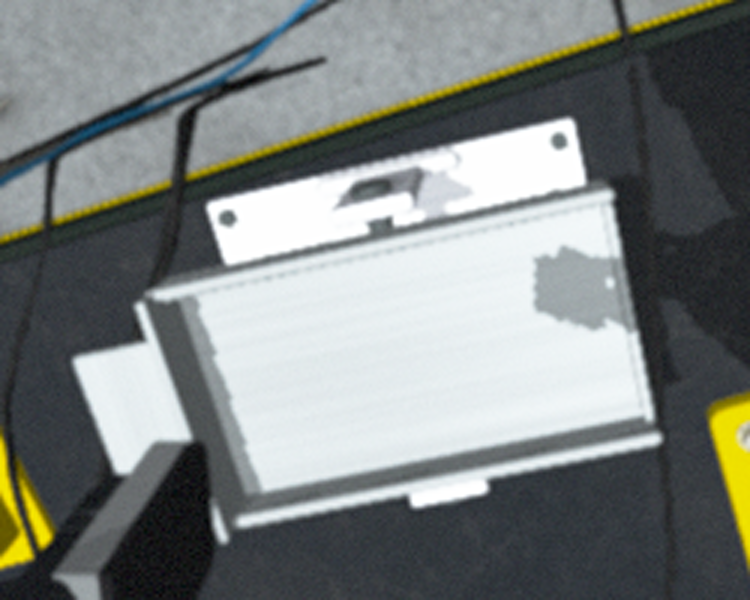

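View pics/w2b.png

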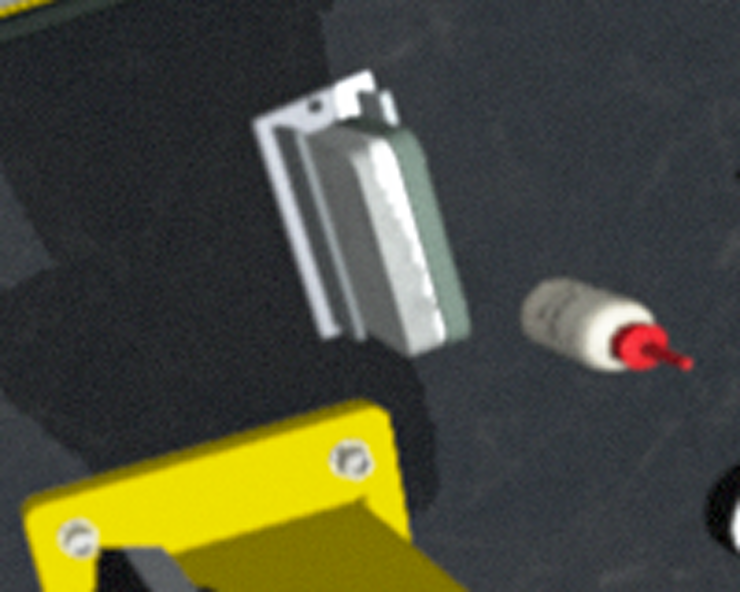

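```bash
cat > fit.py <<'E'
from h import *
from scipy.optimize import least_squares
def load(n):
    d=np.load(f'pics/{n}.npz'); return {k:d[k] for k in d.files}
def fitpose(obs,x0,fixz=True):
    # obs: list of (pic, local pts Nx3, uv)
    def res(q):
        c,s=np.cos(q[2]),np.sin(q[2]); r=[]
        for p,L,uv in obs:
            L=np.array(L,float); z=L[:,2]+(q[3] if len(q)>3 else 0)
            W=np.c_[q[0]+c*L[:,0]-s*L[:,1],q[1]+s*L[:,0]+c*L[:,1],z]
            r.append(proj(p,W)-np.array(uv))
        return np.concatenate(r).ravel()
    o=least_squares(res,x0); return o.x,res(o.x).reshape(-1,2)
E
python3 - <<'E'
from fit import *
p=load('wrist2')
b=lambda a:[[350+x/3.7,120+y/3.7] for x,y in a]
a=lambda q:[[120+x/3,120+y/3] for x,y in q]
# rack local: x fwd, base top z .005
L=[(-.05,.024,.005),(-.05,-.024,.005),(.05,-.024,.005)]
uv=b([(372,72),(255,122),(322,338)])
for k in (3,4):
    x,r=fitpose([(p,L,uv)],[.46,.34,.1,0][:k]); print('rack',np.round(x,4),np.round(r,1).tolist())
L=[(.099,-.057,.115),(.099,.057,.115),(.135,-.040,.115),(-.099,.057,.104),(-.099,-.057,.104)]
uv=a([(137,303),(222,543),(72,357),(662,437),(612,187)])
for k in (3,4):
    x,r=fitpose([(p,L,uv)],[.44,.03,-1.57,0][:k]); print('trough',np.round(x,4),np.round(r,1).tolist())
print('tin top corners', np.round(atz(p,b([(312,130),(415,133),(412,355),(468,335)]),.062),3).tolist())
print('cable',np.round(atz(p,a([(650,200),(665,470)])+[[320,355]],0),3).tolist())
print('foot',np.round(atz(p,b([(25,505),(385,405)]),.01),3).tolist())
print('bench edge',np.round(atz(p,[[250,135],[340,125]],0),3).tolist())
E
```

```text
rack [0.47   0.3435 0.0978] [[-0.1, -0.1], [0.0, -0.3], [0.1, 0.4]]
rack [ 0.4709  0.3448  0.0972 -0.0031] [[-0.2, 0.1], [0.2, -0.2], [0.1, 0.1]]
trough [ 0.4473  0.0592 -1.6573] [[-0.3, -0.4], [0.2, -0.0], [-1.7, 0.7], [0.8, 0.3], [1.0, -0.2]]
trough [ 0.4483  0.0583 -1.6573 -0.0033] [[0.3, -0.3], [0.6, -0.6], [-0.9, 0.6], [-0.1, 0.0], [0.1, 0.2]]
tin top corners [[0.419, 0.312, 0.062], [0.431, 0.346, 0.062], [0.513, 0.333, 0.062], [0.512, 0.354, 0.062]]
cable [[0.436, 0.185, 0.0], [0.588, 0.153, 0.0], [0.731, 0.074, 0.0]]
foot [[0.554, 0.185, 0.01], [0.557, 0.343, 0.01]]
bench edge [[0.321, 0.084, 0.0], [0.348, 0.214, 0.0]]
```

Call:
carry_out:
  claw: 60
  force: 30
  series:
    - {"tx": 11, "ty": 35, "tz": -5, "ax": 0, "ay": 0, "az": 4}
    - {"tx": 22, "ty": 68, "tz": -20, "ax": 0, "ay": 0, "az": 8}
    - {"tx": 33, "ty": 100, "tz": -40, "ax": 0, "ay": 0, "az": 12}
    - {"tx": 44, "ty": 132, "tz": -60, "ax": 0, "ay": 0, "az": 16}
    - {"tx": 55, "ty": 164, "tz": -80, "ax": 0, "ay": 0, "az": 20}
    - {"tx": 66, "ty": 196, "tz": -100, "ax": 0, "ay": 0, "az": 23.7}
    - {"tx": 77, "ty": 220, "tz": -125, "ax": 0, "ay": 0, "az": 23.7}
    - {"tx": 86.5, "ty": 231.5, "tz": -150, "ax": 0, "ay": 0, "az": 23.7}
    - {"tx": 86.5, "ty": 231.5, "tz": -153, "ax": 0, "ay": 0, "az": 23.7}

```text
time_s: 5.27
ee_pos: [0.4703, 0.3434, 0.1958]
tool_rot: [0.142, -3.134, 0.003]
wrist_force: [0.4, -0.5, -0.7]
width: 0.0602
```

```bash
python3 - <<'E'
from fit import *
s=readout.read_state(); print(s['time_s'],s['ee_pos'],s['tool_rot'],s['qpos'],s['width'])
p=vision.grab_frame('wrist'); save(p,'wrist3')
np.savez(f'pics/wrist3.npz',**{k:np.array(p[k]) for k in ['K','R','t','distortion','frame']})
for r in vision.regions_of(p,'tin')[:2]: print(round(r['conf'],2),np.round(r['uv']),r['region'].sum(), atz(p,[r['uv']],.05))
ex=[(x,y,z) for z in (.033,.062) for x in(-.0435,.0435) for y in (-.0115,.0115)]
c,sn=np.cos(.0975),np.sin(.0975)
W=[(.4705+c*x-sn*y,.344+sn*x+c*y,z) for x,y,z in ex]
im=p['frame'][:,:,::-1].copy()
for u in proj(p,W): cv2.circle(im,tuple(np.round(u).astype(int)),2,(0,0,255),-1)
cv2.imwrite('pics/w3o.png',im)
E
```

```text
5.2667 [0.47033467 0.34338646 0.19575131] [ 0.14190301 -3.13402364  0.00325087] [ 4.90741605e-01  3.86163364e-01 -2.06771354e-02  1.16878007e+00
  7.03270124e-06  4.00246953e-01] 0.060153664612687376
0.68 [279. 207.] 2820 [[0.47141272 0.34117059 0.05      ]]
0.56 [339. 260.] 327 [[0.5173627  0.40146924 0.05      ]]
```

View pics/w3o.png

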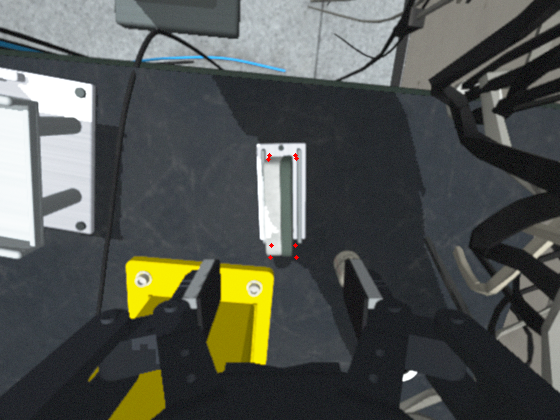

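```bash
python3 - <<'E'
from fit import *
p=load('wrist3')
print(np.round(atz(p,[[137,55],[127,110],[118,170],[108,240],[102,300]],0),3).tolist())
q=load('wrist2'); print(np.round(atz(q,[[325,115],[334,160],[337,187],[341,240],[342,277],[342,300],[320,355]],0),3).tolist())
im=cv2.resize(p['frame'][130:280,240:340,::-1],None,fx=4,fy=4,interpolation=cv2.INTER_CUBIC); cv2.imwrite('pics/w3c.png',im)
E
```

```text
[[0.352, 0.198, 0.0], [0.401, 0.187, 0.0], [0.461, 0.175, 0.0], [0.539, 0.159, 0.0], [0.615, 0.147, 0.0]]
[[0.328, 0.197, 0.0], [0.395, 0.192, 0.0], [0.436, 0.186, 0.0], [0.523, 0.169, 0.0], [0.589, 0.153, 0.0], [0.632, 0.142, 0.0], [0.731, 0.074, 0.0]]
```

View pics/w3c.png

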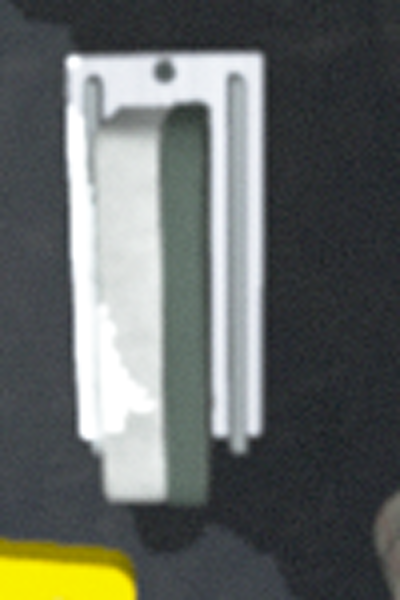

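Call:
carry_out:
  series:
    - {"tx": 0, "ty": -1, "tz": -30, "ax": 0, "ay": 0, "az": 0}
    - {"tx": 0, "ty": -1.5, "tz": -60, "ax": 0, "ay": 0, "az": 0}
    - {"tx": 0, "ty": -1.5, "tz": -90, "ax": 0, "ay": 0, "az": 0}
    - {"tx": 0, "ty": -1.5, "tz": -110, "ax": 0, "ay": 0, "az": 0}
    - {"tx": 0, "ty": -1.5, "tz": -120, "ax": 0, "ay": 0, "az": 0}
    - {"tx": 0, "ty": -1.5, "tz": -120, "ax": 0, "ay": 0, "az": 0}
    - {"tx": 0, "ty": -1.5, "tz": -120, "ax": 0, "ay": 0, "az": 0}

```text
time_s: 5.95
ee_pos: [0.4707, 0.3413, 0.0817]
tool_rot: [-0.143, 3.137, 0.001]
wrist_force: [-0.2, 0.6, -0.4]
width: 0.06
```

```bash
python3 - <<'E'
from fit import *
s=readout.read_state(); print(s['time_s'],s['ee_pos'],s['tool_rot'],s['width'],s['wrist_force'])
p=vision.grab_frame('wrist'); save(p,'wrist4')
E
```

```text
5.95 [0.47070846 0.34128801 0.0817295 ] [-1.42750052e-01  3.13708620e+00  8.48634685e-04] 0.059994253447284686 [-0.2419779   0.63424671 -0.40763209]
```

View pics/wrist4.png

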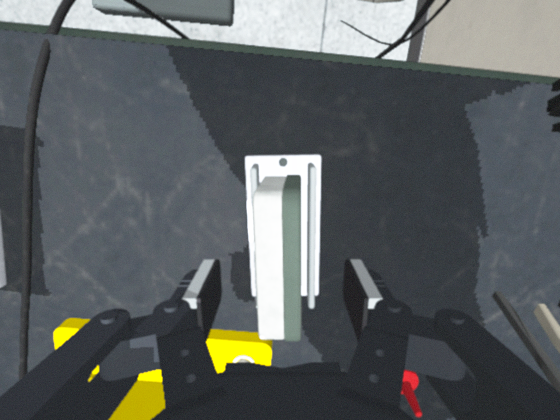

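Call:
carry_out:
  claw: 60
  series:
    - {"tx": 0, "ty": 0, "tz": -10, "ax": 0, "ay": 0, "az": 0}
    - {"tx": 0, "ty": 0, "tz": -18.5, "ax": 0, "ay": 0, "az": 0}
    - {"tx": 0, "ty": 0, "tz": -18.5, "ax": 0, "ay": 0, "az": 0}

```text
time_s: 6.25
ee_pos: [0.4695, 0.3413, 0.0604]
tool_rot: [0.144, -3.137, 0.001]
wrist_force: [0.1, -0.5, -0.5]
width: 0.0603
```

Call:
carry_out:
  claw: 15
  force: 30
  series:
    - {"tx": 0, "ty": 0, "tz": 0, "ax": 0, "ay": 0, "az": 0}
    - {"tx": 0, "ty": 0, "tz": 0, "ax": 0, "ay": 0, "az": 0}
    - {"tx": 0, "ty": 0, "tz": 0, "ax": 0, "ay": 0, "az": 0}
    - {"tx": 0, "ty": 0, "tz": 0, "ax": 0, "ay": 0, "az": 0}
    - {"tx": 0, "ty": 0, "tz": 0, "ax": 0, "ay": 0, "az": 0}
    - {"tx": 0, "ty": 0, "tz": 0, "ax": 0, "ay": 0, "az": 0}

```text
time_s: 6.75
ee_pos: [0.4702, 0.3419, 0.0621]
tool_rot: [-0.145, 3.138, 0.001]
wrist_force: [-1.1, 0.9, 4.9]
width: 0.0226
```

```bash
python3 - <<'E'
from fit import *
s=readout.read_state(); print(s['time_s'],s['ee_pos'],s['tool_rot'],s['width'],s['wrist_force'])
p=vision.grab_frame('wrist'); save(p,'wrist5')
E
```

```text
6.75 [0.47022995 0.34189584 0.06205707] [-1.44808407e-01  3.13765834e+00  8.57789827e-04] 0.022628058026969024 [-1.12841082  0.85284505  4.9423024 ]
```

View pics/wrist5.png

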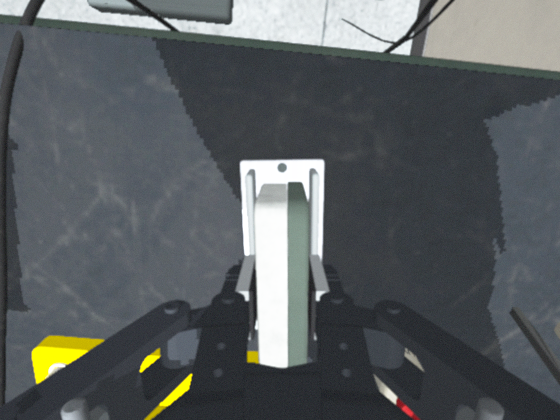

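Call:
carry_out:
  series:
    - {"tx": 0, "ty": 0, "tz": 15, "ax": 0, "ay": 0, "az": 0}
    - {"tx": 0, "ty": 0, "tz": 35, "ax": 0, "ay": 0, "az": 0}
    - {"tx": 0, "ty": 0, "tz": 55, "ax": 0, "ay": 0, "az": 0}
    - {"tx": -7, "ty": -22, "tz": 60, "ax": 0, "ay": 0, "az": 0}
    - {"tx": -14, "ty": -45, "tz": 60, "ax": 0, "ay": 0, "az": 0}
    - {"tx": -20, "ty": -67, "tz": 60, "ax": 0, "ay": 0, "az": 0}
    - {"tx": -20, "ty": -67, "tz": 40, "ax": 0, "ay": 0, "az": 0}
    - {"tx": -20, "ty": -67, "tz": 20, "ax": 0, "ay": 0, "az": 0}
    - {"tx": -20, "ty": -67, "tz": 5, "ax": 0, "ay": 0, "az": 0}
    - {"tx": -20, "ty": -67, "tz": 2, "ax": 0, "ay": 0, "az": 0}

```text
time_s: 7.63
ee_pos: [0.4488, 0.2739, 0.0615]
tool_rot: [0.144, -3.135, 0.002]
wrist_force: [-1.4, -0.3, -1.7]
width: 0.0227
```

```bash
python3 - <<'E'
from fit import *
s=readout.read_state(); print(s['time_s'],s['ee_pos'],s['tool_rot'],s['width'],s['wrist_force'])
p=vision.grab_frame('wrist'); save(p,'wrist6')
E
```

```text
7.6333 [0.44877571 0.27386649 0.06151145] [ 1.43954172e-01 -3.13505458e+00  2.22670146e-03] 0.022688916922699566 [-1.44228672 -0.32320474 -1.68726929]
```

View pics/wrist6.png

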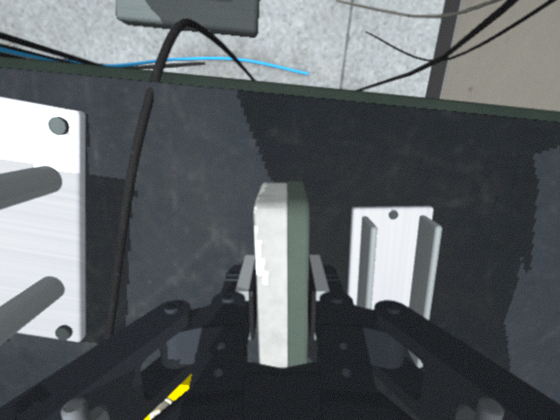

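Call:
carry_out:
  series:
    - {"tx": 0, "ty": 0, "tz": -2, "ax": 0, "ay": 0, "az": 0}
    - {"tx": 0, "ty": 0, "tz": -4, "ax": 0, "ay": 0, "az": 0}
    - {"tx": 0, "ty": 0, "tz": -5, "ax": 0, "ay": 0, "az": 0}
    - {"tx": 0, "ty": 0, "tz": -6, "ax": 0, "ay": 0, "az": 0}
    - {"tx": 0, "ty": 0, "tz": -6, "ax": 0, "ay": 0, "az": 0}

```text
time_s: 8.1
ee_pos: [0.4502, 0.2747, 0.0579]
tool_rot: [-0.145, 3.138, 0.0]
wrist_force: [0.4, -0.4, -1.8]
width: 0.0228
```

Call:
carry_out:
  series:
    - {"tx": 0, "ty": 0, "tz": -1, "ax": 0, "ay": 0, "az": 0}
    - {"tx": 0, "ty": 0, "tz": -1.5, "ax": 0, "ay": 0, "az": 0}
    - {"tx": 0, "ty": 0, "tz": -1.5, "ax": 0, "ay": 0, "az": 0}

```text
time_s: 8.35
ee_pos: [0.4503, 0.2747, 0.057]
tool_rot: [-0.145, 3.137, 0.0]
wrist_force: [-3.3, -1.7, 11.6]
width: 0.0226
```

Call:
carry_out:
  claw: 36
  series:
    - {"tx": 0, "ty": 0, "tz": 0.5, "ax": 0, "ay": 0, "az": 0}
    - {"tx": 0, "ty": 0, "tz": 0.5, "ax": 0, "ay": 0, "az": 0}
    - {"tx": 0, "ty": 0, "tz": 0.5, "ax": 0, "ay": 0, "az": 0}
    - {"tx": 0, "ty": 0, "tz": 0.5, "ax": 0, "ay": 0, "az": 0}

```text
time_s: 8.68
ee_pos: [0.4501, 0.2747, 0.0567]
tool_rot: [-0.145, 3.138, 0.0]
wrist_force: [0.2, 0.1, 0.7]
width: 0.036
```

Call:
carry_out:
  series:
    - {"tx": 0, "ty": 0, "tz": 15, "ax": 0, "ay": 0, "az": 0}
    - {"tx": 0, "ty": 0, "tz": 30, "ax": 0, "ay": 0, "az": 0}
    - {"tx": 0, "ty": 0, "tz": 50, "ax": 0, "ay": 0, "az": 0}
    - {"tx": 0, "ty": 0, "tz": 55, "ax": 0, "ay": 0, "az": 0}

```text
time_s: 9.02
ee_pos: [0.4509, 0.275, 0.1139]
tool_rot: [-0.145, 3.136, 0.001]
wrist_force: [0.9, 1.1, 0.9]
width: 0.036
```

```bash
python3 - <<'E'
from fit import *
s=readout.read_state(); print(s['time_s'],s['ee_pos'],s['tool_rot'],s['width'],s['wrist_force'])
p=vision.grab_frame('wrist'); save(p,'wrist7')
E
```

```text
9.0167 [0.45093435 0.27502713 0.11393434] [-1.44580106e-01  3.13570759e+00  1.47180827e-03] 0.035997058933141445 [0.92319719 1.06494942 0.90313722]
```

View pics/wrist7.png

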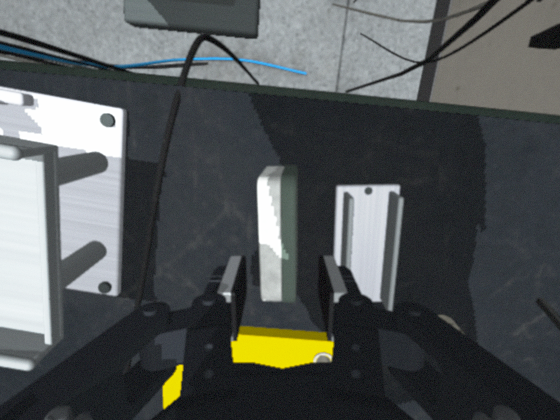

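Call:
carry_out:
  claw: 0
  series:
    - {"tx": 0, "ty": 18, "tz": 0, "ax": 0, "ay": 0, "az": 0}
    - {"tx": 0, "ty": 36, "tz": 0, "ax": 0, "ay": 0, "az": 0}
    - {"tx": 0, "ty": 36, "tz": -15, "ax": 0, "ay": 0, "az": 0}
    - {"tx": 0, "ty": 36, "tz": -30, "ax": 0, "ay": 0, "az": 0}
    - {"tx": 0, "ty": 36, "tz": -44, "ax": 0, "ay": 0, "az": 0}
    - {"tx": 0, "ty": 36, "tz": -44, "ax": 0, "ay": 0, "az": 0}

```text
time_s: 9.57
ee_pos: [0.4485, 0.31, 0.0646]
tool_rot: [0.145, -3.134, 0.003]
wrist_force: [-0.1, -0.6, -0.4]
width: 0.0001
```

```bash
python3 - <<'E'
from fit import *
s=readout.read_state(); print(s['time_s'],s['ee_pos'],s['tool_rot'],s['width'],s['wrist_force'])
p=vision.grab_frame('wrist'); save(p,'wrist8')
E
```

```text
9.5667 [0.44851832 0.30997741 0.06463471] [ 1.44641742e-01 -3.13424959e+00  2.69064440e-03] 0.00011362353440670909 [-0.05690832 -0.58464193 -0.39377349]
```

View pics/wrist8.png

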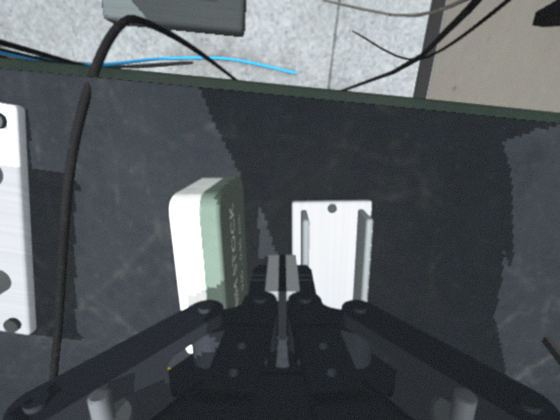

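Tin still upright at (205,250), closed fingers at its lid side (282,275). Push toward -y slowly.

Call:
carry_out:
  series:
    - {"tx": 0, "ty": -6, "tz": 0, "ax": 0, "ay": 0, "az": 0}
    - {"tx": 0, "ty": -10, "tz": 0, "ax": 0, "ay": 0, "az": 0}
    - {"tx": 0, "ty": -14, "tz": 0, "ax": 0, "ay": 0, "az": 0}
    - {"tx": 0, "ty": -18, "tz": 0, "ax": 0, "ay": 0, "az": 0}
    - {"tx": 0, "ty": -22, "tz": 0, "ax": 0, "ay": 0, "az": 0}
    - {"tx": 0, "ty": -26, "tz": 0, "ax": 0, "ay": 0, "az": 0}
    - {"tx": 0, "ty": -30, "tz": 0, "ax": 0, "ay": 0, "az": 0}
    - {"tx": 0, "ty": -33, "tz": 0, "ax": 0, "ay": 0, "az": 0}
    - {"tx": 0, "ty": -33, "tz": 0, "ax": 0, "ay": 0, "az": 0}

```text
time_s: 10.37
ee_pos: [0.45, 0.2771, 0.0677]
tool_rot: [0.144, -3.138, 0.0]
wrist_force: [-0.3, 1.1, 0.1]
width: -0.0002
```

```bash
python3 - <<'E'
from fit import *
s=readout.read_state(); print(s['time_s'],s['ee_pos'],s['tool_rot'],s['width'],s['wrist_force'])
p=vision.grab_frame('wrist'); save(p,'wrist9')
E
```

```text
10.3667 [0.44998156 0.27706433 0.06768897] [ 1.43895826e-01 -3.13810468e+00  2.74851578e-04] -0.00015168546904814205 [-0.34146943  1.07724966  0.10067774]
```

View pics/wrist9.png

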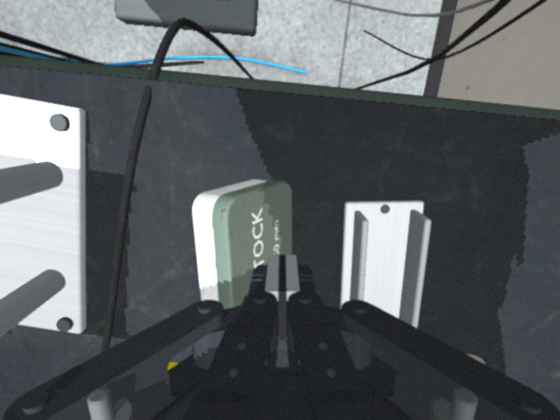

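Call:
carry_out:
  series:
    - {"tx": 0, "ty": -4, "tz": 0, "ax": 0, "ay": 0, "az": 0}
    - {"tx": 0, "ty": -7, "tz": 0, "ax": 0, "ay": 0, "az": 0}
    - {"tx": 0, "ty": -10, "tz": 0, "ax": 0, "ay": 0, "az": 0}
    - {"tx": 0, "ty": -12, "tz": 0, "ax": 0, "ay": 0, "az": 0}
    - {"tx": 0, "ty": -12, "tz": 0, "ax": 0, "ay": 0, "az": 0}
    - {"tx": 0, "ty": -12, "tz": 0, "ax": 0, "ay": 0, "az": 0}

```text
time_s: 10.92
ee_pos: [0.4501, 0.2656, 0.0677]
tool_rot: [-0.144, 3.138, 0.0]
wrist_force: [0.5, 0.0, -0.3]
width: 0.0002
```

```bash
python3 - <<'E'
from fit import *
s=readout.read_state(); print(s['time_s'],s['ee_pos'],s['tool_rot'],s['width'],s['wrist_force'])
p=vision.grab_frame('wrist'); save(p,'wrist10')
E
```

```text
10.9167 [0.45007969 0.26555777 0.06770639] [-1.44279203e-01  3.13825964e+00  1.16758569e-04] 0.00016040882919992963 [ 0.45732301  0.03738302 -0.31675646]
```

View pics/wrist10.png

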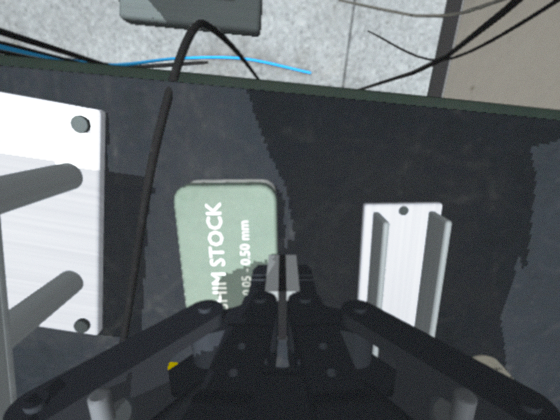

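Call:
carry_out:
  claw: 75
  series:
    - {"tx": 0, "ty": 0, "tz": 25, "ax": 0, "ay": 0, "az": 0}
    - {"tx": 0, "ty": -10, "tz": 60, "ax": 0, "ay": 0, "az": 0}
    - {"tx": 0, "ty": -20, "tz": 95, "ax": 0, "ay": 0, "az": 0}
    - {"tx": 0, "ty": -30, "tz": 110, "ax": 0, "ay": 0, "az": 0}
    - {"tx": 0, "ty": -30, "tz": 112, "ax": 0, "ay": 0, "az": 0}
    - {"tx": 0, "ty": -30, "tz": 112, "ax": 0, "ay": 0, "az": 0}

```text
time_s: 11.47
ee_pos: [0.4505, 0.2357, 0.1803]
tool_rot: [-0.144, 3.137, 0.001]
wrist_force: [-0.2, -0.2, -0.3]
width: 0.0725
```

```bash
python3 - <<'E'
from fit import *
s=readout.read_state(); print(s['time_s'],s['ee_pos'],s['tool_rot'],s['width'],s['wrist_force'])
p=vision.grab_frame('wrist'); save(p,'wrist11')
np.savez(f'pics/wrist11.npz',**{k:np.array(p[k]) for k in ['K','R','t','distortion','frame']})
r=vision.regions_of(p,'tin')[0]; m=r['region'].astype(np.uint8); print(r['conf'],m.sum())
ys,xs=np.nonzero(m); print(xs.min(),xs.max(),ys.min(),ys.max())
c,_=cv2.findContours(m,0,2); rc=cv2.minAreaRect(max(c,key=len)); b=cv2.boxPoints(rc); print(b.tolist()); print(np.round(atz(p,b,.02),4).tolist())
im=p['frame'][100:350,130:430,::-1]; cv2.imwrite('pics/w11c.png',cv2.resize(im,None,fx=2.5,fy=2.5,interpolation=cv2.INTER_CUBIC))
E
```

```text
11.4667 [0.45049722 0.23569115 0.18027724] [-1.43510816e-01  3.13664426e+00  8.87259954e-04] 0.0724912196416614 [-0.249824   -0.18540212 -0.25179091]
0.77 5510
248 311 160 251
[[248.0, 160.0], [311.0, 160.0], [311.0, 251.0], [248.0, 251.0]]
[[0.4154, 0.2025, 0.02], [0.4103, 0.2586, 0.02], [0.498, 0.2689, 0.02], [0.5036, 0.2077, 0.02]]
```

View pics/w11c.png

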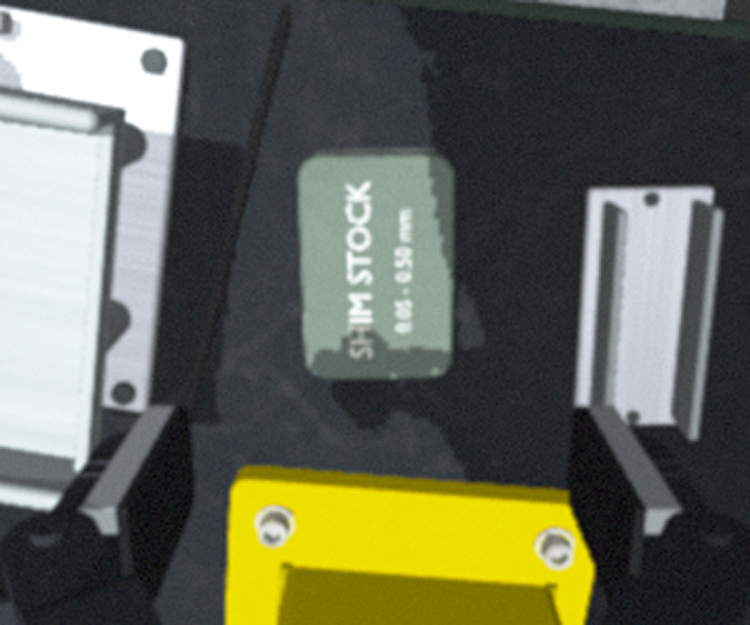

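```bash
python3 - <<'E'
from fit import *
p=load('wrist11')
uv=[[130+x/2.5,100+y/2.5] for x,y in [(298,156),(454,156),(452,380),(307,380)]]
a=.0285;b=.0435
L=[(-b,-a,.023),(-b,a,.023),(b,a,.023),(b,-a,.023)]
x,r=fitpose([(p,L,uv)],[.45,.235,.1]); print(np.round(x,4),np.round(r,1).tolist(), np.degrees(x[2]))
print(np.round(atz(p,uv,.023),4).tolist())
E
```

```text
[0.4575 0.236  0.1008] [[-0.8, 0.0], [1.1, -0.7], [0.3, 0.1], [-0.7, 0.7]] 5.7782517888006195
[[0.417, 0.2039, 0.023], [0.412, 0.259, 0.023], [0.4978, 0.2684, 0.023], [0.5028, 0.2126, 0.023]]
```

Call:
carry_out:
  series:
    - {"tx": 4, "ty": 0, "tz": -30, "ax": 0, "ay": 0, "az": 0}
    - {"tx": 7, "ty": 0, "tz": -65, "ax": 0, "ay": 0, "az": 0.5}
    - {"tx": 7, "ty": 0, "tz": -100, "ax": 0, "ay": 0, "az": 0.5}
    - {"tx": 7, "ty": 0, "tz": -125, "ax": 0, "ay": 0, "az": 0.5}
    - {"tx": 7, "ty": 0, "tz": -140, "ax": 0, "ay": 0, "az": 0.5}
    - {"tx": 7, "ty": 0, "tz": -148, "ax": 0, "ay": 0, "az": 0.5}
    - {"tx": 7, "ty": 0, "tz": -151, "ax": 0, "ay": 0, "az": 0.5}
    - {"tx": 7, "ty": 0, "tz": -151, "ax": 0, "ay": 0, "az": 0.5}

```text
time_s: 12.23
ee_pos: [0.4566, 0.2358, 0.0281]
tool_rot: [0.159, -3.136, 0.001]
wrist_force: [-1.3, -0.8, 0.2]
width: 0.075
```

```bash
python3 - <<'E'
from fit import *
s=readout.read_state(); print(s['time_s'],s['ee_pos'],s['tool_rot'],s['width'],s['wrist_force'])
p=vision.grab_frame('wrist'); save(p,'wrist12')
E
```

```text
12.2333 [0.45664753 0.2357534  0.02807177] [ 1.58721179e-01 -3.13626389e+00  5.02405912e-04] 0.07501571072110975 [-1.29045699 -0.84160824  0.17357313]
```

View pics/wrist12.png

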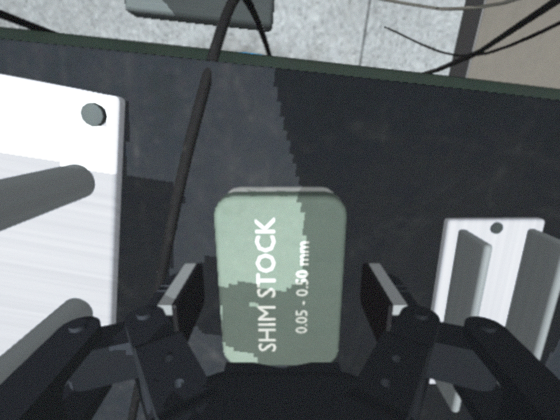

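Call:
carry_out:
  claw: 48
  force: 30
  series:
    - {"tx": 0, "ty": 0, "tz": 0, "ax": 0, "ay": 0, "az": 0}
    - {"tx": 0, "ty": 0, "tz": 0, "ax": 0, "ay": 0, "az": 0}
    - {"tx": 0, "ty": 0, "tz": 0, "ax": 0, "ay": 0, "az": 0}
    - {"tx": 0, "ty": 0, "tz": 0, "ax": 0, "ay": 0, "az": 0}
    - {"tx": 0, "ty": 0, "tz": 0, "ax": 0, "ay": 0, "az": 0}

```text
time_s: 12.7
ee_pos: [0.4576, 0.2359, 0.0297]
tool_rot: [-0.158, 3.136, 0.001]
wrist_force: [-1.9, 0.8, 5.4]
width: 0.0562
```

Call:
carry_out:
  series:
    - {"tx": 0, "ty": 0, "tz": 10, "ax": 0, "ay": 0, "az": 0}
    - {"tx": 0, "ty": 0, "tz": 30, "ax": 0, "ay": 0, "az": 0}
    - {"tx": 0, "ty": 0, "tz": 60, "ax": 0, "ay": 0, "az": 0}
    - {"tx": 0, "ty": 0, "tz": 95, "ax": 0, "ay": 0, "az": 0}
    - {"tx": 0, "ty": 0, "tz": 130, "ax": 0, "ay": 0, "az": 0}
    - {"tx": 0, "ty": 0, "tz": 150, "ax": 0, "ay": 0, "az": 0}

```text
time_s: 13.2
ee_pos: [0.4577, 0.2359, 0.1829]
tool_rot: [-0.158, 3.133, 0.002]
wrist_force: [0.8, 0.9, -1.5]
width: 0.0558
```

```bash
python3 - <<'E'
from fit import *
s=readout.read_state(); print(s['time_s'],s['ee_pos'],s['tool_rot'],s['width'],s['wrist_force'])
p=vision.grab_frame('wrist'); save(p,'wrist13')
np.savez(f'pics/wrist13.npz',**{k:np.array(p[k]) for k in ['K','R','t','distortion','frame']})
E
```

```text
13.2 [0.45771177 0.23593585 0.18290446] [-1.58283063e-01  3.13342042e+00  1.82295273e-03] 0.05576777087263952 [ 0.80711893  0.89783224 -1.49673024]
```

View pics/wrist13.png

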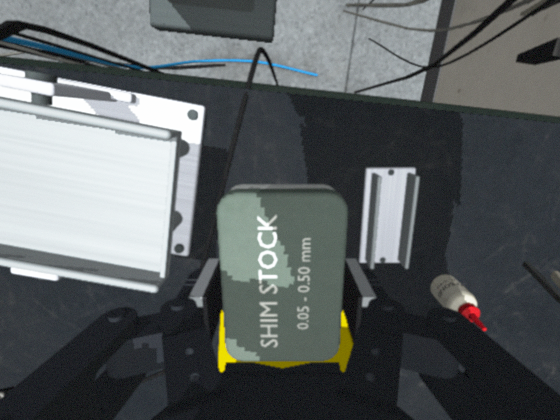

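```bash
python3 - <<'E'
from fit import *
p=load('wrist13')
cv2.imwrite('pics/w13c.png',cv2.resize(p['frame'][60:310,0:220,::-1],None,fx=2.4*1.4,fy=2.4,interpolation=cv2.INTER_CUBIC)[:, :790])
E
```

```text
(no output)
```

View pics/w13c.png

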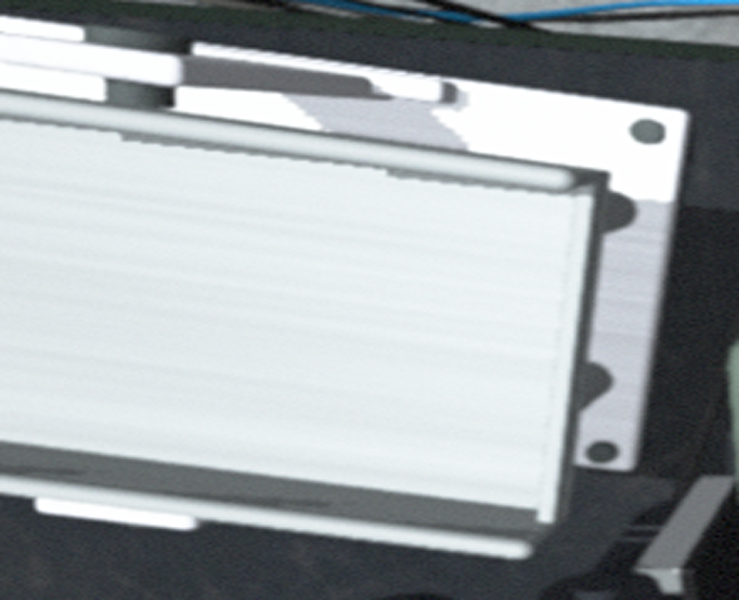

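```bash
python3 - <<'E'
from fit import *
p=load('wrist13'); q=load('wrist2')
a=lambda q:[[120+x/3,120+y/3] for x,y in q]
g=lambda q:[[x/3.36,60+y/2.4] for x,y in q]
L1=[(.099,-.057,.115),(.099,.057,.115),(.135,-.040,.115),(-.099,.057,.104),(-.099,-.057,.104),(-.095,-.075,.008),(.095,-.075,.008)]
u1=a([(137,303),(222,543),(72,357),(662,437),(612,187),(573,118),(207,203)])
L2=[(-.099,-.057,.104),(-.099,.057,.104),(-.095,-.075,.008),(-.095,.075,.008)]
u2=g([(580,172),(532,557),(687,112),(632,470)])
for o in ([(q,L1,u1)],[(p,L2,u2)],[(q,L1,u1),(p,L2,u2)]):
    x,r=fitpose(o,[.447,.059,-1.657]); print(np.round(x,4),np.round(r,1).tolist())
x0=x
c,s=np.cos(x[2]),np.sin(x[2])
for X in(-.04,-.042): print(X,x[0]+c*X,x[1]+s*X)
# held tin
print(np.round(atz(p,[[218,187],[345,187],[352,345],[228,360]],.18),4).tolist())
E
```

```text
[ 0.4475  0.059  -1.6574] [[-0.4, -0.2], [0.2, 0.1], [-1.7, 0.9], [0.7, 0.5], [0.9, -0.0], [0.4, -0.7], [-0.1, -0.4]]
[ 0.4474  0.0584 -1.66  ] [[-0.6, 0.4], [0.1, -0.4], [0.7, -0.7], [-0.0, 0.8]]
[ 0.4475  0.0586 -1.6585] [[-0.7, -0.2], [-0.2, 0.2], [-2.1, 0.9], [0.4, 0.7], [0.7, 0.2], [0.2, -0.5], [-0.3, -0.3], [-0.3, 0.4], [0.5, -0.4], [0.9, -0.7], [0.3, 0.8]]
-0.04 0.45104284571677394 0.09843405008935821
-0.042 0.4512181040014555 0.10042635642465167
[[0.4133, 0.2057, 0.18], [0.4082, 0.2567, 0.18], [0.4838, 0.2722, 0.18], [0.4983, 0.214, 0.18]]
```

Call:
carry_out:
  series:
    - {"tx": -1.5, "ty": -30, "tz": 2, "ax": 0, "ay": 0, "az": -3}
    - {"tx": -3, "ty": -65, "tz": 2, "ax": 0, "ay": 0, "az": -6}
    - {"tx": -5, "ty": -100, "tz": 2, "ax": 0, "ay": 0, "az": -9}
    - {"tx": -6.5, "ty": -125, "tz": 2, "ax": 0, "ay": 0, "az": -10.8}
    - {"tx": -6.5, "ty": -135.7, "tz": 0, "ax": 0, "ay": 0, "az": -10.8}
    - {"tx": -6.5, "ty": -135.7, "tz": -20, "ax": 0, "ay": 0, "az": -10.8}
    - {"tx": -6.5, "ty": -135.7, "tz": -40, "ax": 0, "ay": 0, "az": -10.8}
    - {"tx": -6.5, "ty": -135.7, "tz": -50, "ax": 0, "ay": 0, "az": -10.8}
    - {"tx": -6.5, "ty": -135.7, "tz": -50, "ax": 0, "ay": 0, "az": -10.8}

```text
time_s: 14.0
ee_pos: [0.4495, 0.1, 0.1271]
tool_rot: [-0.137, -3.136, 0.0]
wrist_force: [-1.1, 0.6, -1.2]
width: 0.0559
```

```bash
python3 - <<'E'
from fit import *
s=readout.read_state(); print(s['time_s'],s['ee_pos'],s['tool_rot'],s['width'],s['wrist_force'])
p=vision.grab_frame('wrist'); save(p,'wrist14')
E
```

```text
14.0 [0.44948867 0.09999826 0.12713894] [-1.37081489e-01 -3.13607299e+00  1.32372374e-04] 0.05589570399060563 [-1.10138538  0.55240353 -1.22887209]
```

View pics/wrist14.png

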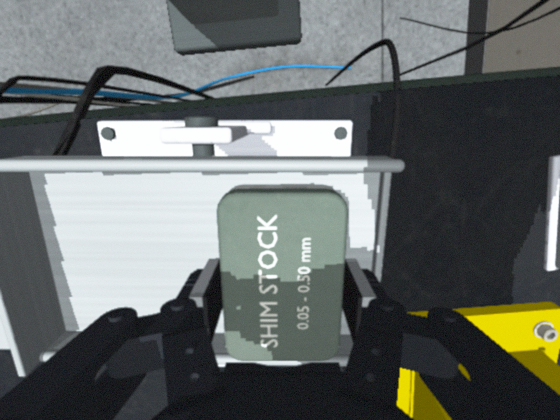

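Call:
carry_out:
  series:
    - {"tx": 0, "ty": 0, "tz": -6, "ax": 0, "ay": 0, "az": 0}
    - {"tx": 0, "ty": 0, "tz": -12, "ax": 0, "ay": 0, "az": 0}
    - {"tx": 0, "ty": 0, "tz": -15, "ax": 0, "ay": 0, "az": 0}
    - {"tx": 0, "ty": 0, "tz": -17, "ax": 0, "ay": 0, "az": 0}
    - {"tx": 0, "ty": 0, "tz": -17, "ax": 0, "ay": 0, "az": 0}

```text
time_s: 14.47
ee_pos: [0.4506, 0.1001, 0.1115]
tool_rot: [-0.137, -3.139, -0.0]
wrist_force: [0.8, 0.1, -3.1]
width: 0.0559
```

Call:
carry_out:
  series:
    - {"tx": 0, "ty": 0, "tz": -1, "ax": 0, "ay": 0, "az": 0}
    - {"tx": 0, "ty": 0, "tz": -1.5, "ax": 0, "ay": 0, "az": 0}
    - {"tx": 0, "ty": 0, "tz": -1.5, "ax": 0, "ay": 0, "az": 0}

```text
time_s: 14.72
ee_pos: [0.4507, 0.1, 0.1107]
tool_rot: [0.137, 3.138, 0.0]
wrist_force: [-3.0, 0.3, 7.3]
width: 0.0558
```

Call:
carry_out:
  claw: 67
  series:
    - {"tx": 0, "ty": 0, "tz": 0.5, "ax": 0, "ay": 0, "az": 0}
    - {"tx": 0, "ty": 0, "tz": 0.5, "ax": 0, "ay": 0, "az": 0}
    - {"tx": 0, "ty": 0, "tz": 0.5, "ax": 0, "ay": 0, "az": 0}
    - {"tx": 0, "ty": 0, "tz": 0.5, "ax": 0, "ay": 0, "az": 0}
    - {"tx": 0, "ty": 0, "tz": 0.5, "ax": 0, "ay": 0, "az": 0}

```text
time_s: 15.13
ee_pos: [0.4506, 0.0999, 0.1107]
tool_rot: [0.138, 3.139, -0.0]
wrist_force: [0.3, -0.0, -0.2]
width: 0.0668
```

Call:
carry_out:
  series:
    - {"tx": 0, "ty": 0, "tz": 15, "ax": 0, "ay": 0, "az": 0}
    - {"tx": 0, "ty": 0, "tz": 35, "ax": 0, "ay": 0, "az": 0}
    - {"tx": 0, "ty": 0, "tz": 65, "ax": 0, "ay": 0, "az": 0}
    - {"tx": 0, "ty": 0, "tz": 90, "ax": 0, "ay": 0, "az": 0}
    - {"tx": 0, "ty": 0, "tz": 100, "ax": 0, "ay": 0, "az": 0}
    - {"tx": 0, "ty": 0, "tz": 100, "ax": 0, "ay": 0, "az": 0}

```text
time_s: 15.63
ee_pos: [0.4516, 0.1, 0.2129]
tool_rot: [0.137, 3.135, 0.001]
wrist_force: [-0.1, -0.1, 0.5]
width: 0.0669
```

```bash
python3 - <<'E'
from fit import *
s=readout.read_state(); print(s['time_s'],s['ee_pos'],s['tool_rot'],s['width'],s['wrist_force'])
p=vision.grab_frame('wrist'); save(p,'wrist15')
np.savez(f'pics/wrist15.npz',**{k:np.array(p[k]) for k in ['K','R','t','distortion','frame']})
E
```

```text
15.6333 [0.45162491 0.10001907 0.21285069] [1.37479480e-01 3.13479348e+00 5.37941766e-04] 0.06686884014391481 [-0.08112559 -0.12094539  0.48963443]
```

View pics/wrist15.png

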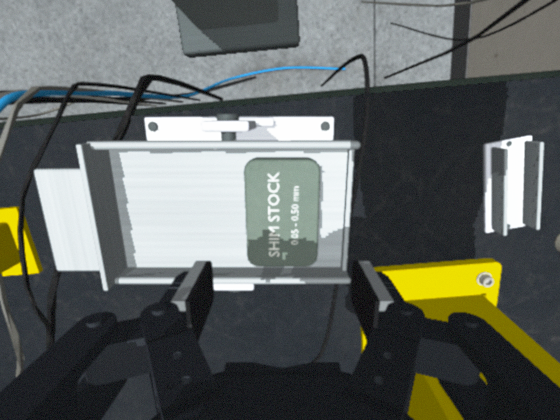

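```bash
python3 - <<'E'
from fit import *
for n in ['scene','top']:
    p=vision.grab_frame(n); save(p,n+'3')
    np.savez(f'pics/{n}3.npz',**{k:np.array(p[k]) for k in ['K','R','t','distortion','frame']})
for n,(x,y) in {'scene':(180,120),'top':(150,90)}.items():
    im=cv2.imread(f'pics/{n}3.png'); c=im[y:y+200,x:x+266]
    cv2.imwrite(f'pics/{n}3c.png',cv2.resize(c,None,fx=3,fy=3,interpolation=cv2.INTER_CUBIC))
p=load('wrist15'); cv2.imwrite('pics/w15c.png',cv2.resize(p['frame'][60:400,0:140,::-1],None,fx=3,fy=1.7,interpolation=cv2.INTER_CUBIC))
E
```

```text
(no output)
```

View pics/scene3c.png

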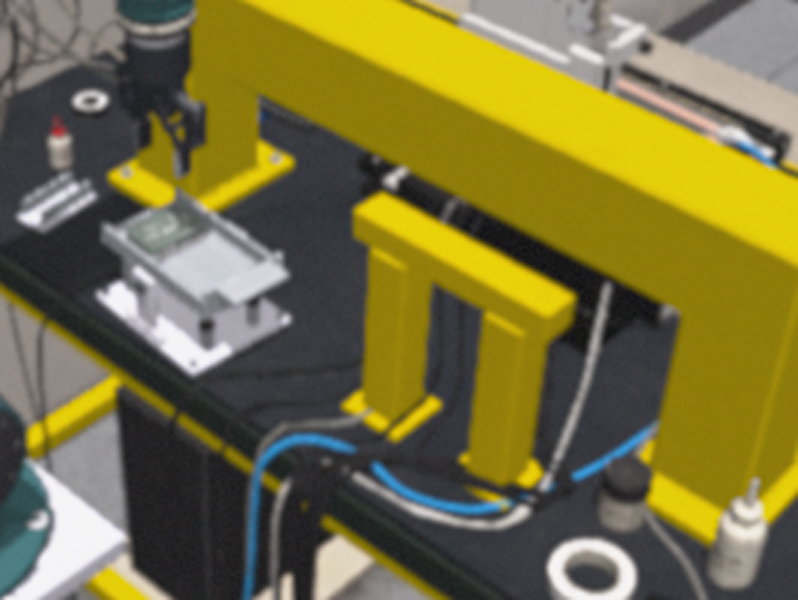

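View pics/top3c.png

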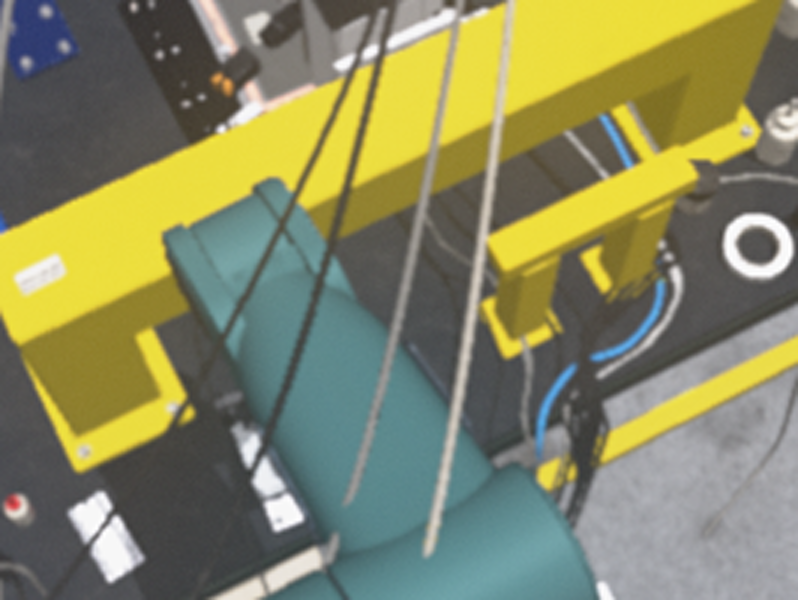

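View pics/w15c.png

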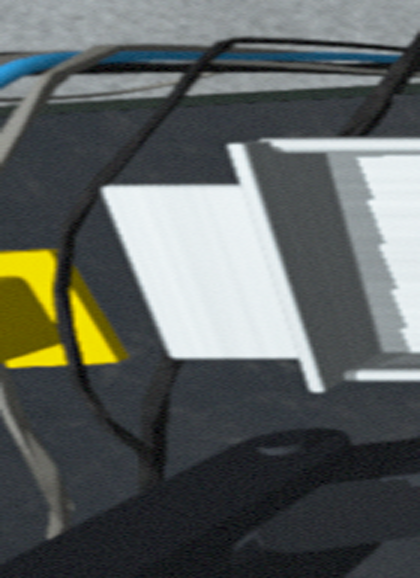

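```bash
python3 - <<'E'
from fit import *
s=load('scene3');t=load('top3')
def tri(us,ut):
    c1,d1=ray(s,[us]);c2,d2=ray(t,[ut]);d1=d1[0];d2=d2[0]
    A=np.c_[d1,-d2];k=np.linalg.lstsq(A,c2-c1,rcond=None)[0]
    a=c1+k[0]*d1;b=c2+k[1]*d2; return np.round((a+b)/2,3),np.linalg.norm(a-b)
S=lambda x,y:[180+x/3,120+y/3]; T=lambda x,y:[150+x/3,90+y/3]
print(tri(S(355,212),T(498,268)),tri(S(385,193),T(487,240)))
print('foot',atz(t,[T(505,355),T(482,305)],.01),atz(s,[S(342,405),S(440,405)],.01))
p=load('wrist15'); print('wrist foot',np.round(atz(p,[[0+123/3,60+360/1.7],[55/3,60+250/1.7]],.01),3))
x=[.4475,.0586,-1.6585];c,sn=np.cos(x[2]),np.sin(x[2])
for X in (.117,.125): print(X,x[0]+c*X,x[1]+sn*X)
E
```

```text
(array([ 0.467, -0.178,  0.255]), np.float64(0.0013942610597366609)) (array([ 0.503, -0.184,  0.262]), np.float64(0.005554914123218744))
foot [[ 0.44500422 -0.19177959  0.01      ]
 [ 0.5164037  -0.19811946  0.01      ]] [[ 0.44065597 -0.19199191  0.01      ]
 [ 0.51718055 -0.27077947  0.01      ]]
wrist foot [[ 0.522 -0.185  0.01 ]
 [ 0.444 -0.185  0.01 ]]
0.117 0.4372518200889796 -0.057950310203411126
0.125 0.4365510898386534 -0.06591956218313154
```

Call:
carry_out:
  claw: 0
  series:
    - {"tx": -3, "ty": -35, "tz": 0, "ax": 0, "ay": 0, "az": 0}
    - {"tx": -6, "ty": -75, "tz": 0, "ax": 0, "ay": 0, "az": 0}
    - {"tx": -10, "ty": -115, "tz": 0, "ax": 0, "ay": 0, "az": 0}
    - {"tx": -14, "ty": -150, "tz": 0, "ax": 0, "ay": 0, "az": 0}
    - {"tx": -14, "ty": -163, "tz": 0, "ax": 0, "ay": 0, "az": 0}
    - {"tx": -14, "ty": -163, "tz": -25, "ax": 0, "ay": 0, "az": 0}
    - {"tx": -14, "ty": -163, "tz": -45, "ax": 0, "ay": 0, "az": 0}
    - {"tx": -14, "ty": -163, "tz": -60, "ax": 0, "ay": 0, "az": 0}
    - {"tx": -14, "ty": -163, "tz": -60, "ax": 0, "ay": 0, "az": 0}

```text
time_s: 16.53
ee_pos: [0.4345, -0.0626, 0.1474]
tool_rot: [-0.138, -3.133, -0.002]
wrist_force: [-0.8, -0.2, -0.6]
width: 0.0001
```

```bash
python3 - <<'E'
from fit import *
s=readout.read_state(); print(s['time_s'],s['ee_pos'],s['tool_rot'],s['width'],s['wrist_force'])
p=vision.grab_frame('wrist'); save(p,'wrist16')
E
```

```text
16.5333 [ 0.43451926 -0.06258393  0.14740081] [-1.38165700e-01 -3.13306570e+00 -2.49495796e-03] 8.733072594677214e-05 [-0.75494224 -0.23324415 -0.55292413]
```

View pics/wrist16.png

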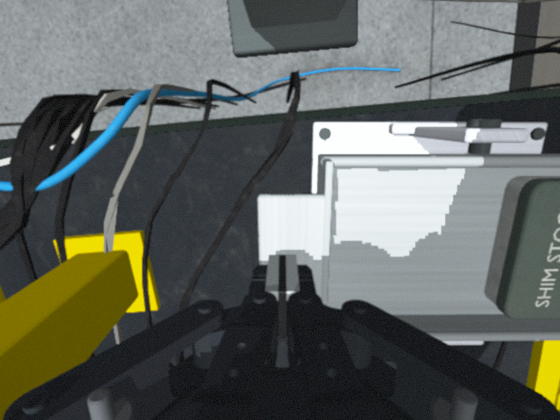

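Call:
carry_out:
  series:
    - {"tx": 0, "ty": 0, "tz": -8, "ax": 0, "ay": 0, "az": 0}
    - {"tx": 0, "ty": 0, "tz": -12, "ax": 0, "ay": 0, "az": 0}
    - {"tx": 0, "ty": 0, "tz": -15, "ax": 0, "ay": 0, "az": 0}
    - {"tx": 0, "ty": 0, "tz": -18, "ax": 0, "ay": 0, "az": 0}
    - {"tx": 0, "ty": 0, "tz": -21, "ax": 0, "ay": 0, "az": 0}
    - {"tx": 0, "ty": 0, "tz": -24, "ax": 0, "ay": 0, "az": 0}

```text
time_s: 17.08
ee_pos: [0.4369, -0.0633, 0.1268]
tool_rot: [0.138, 3.138, -0.001]
wrist_force: [-1.2, -2.8, 3.3]
width: 0.0002
```

```bash
python3 - <<'E'
from fit import *
s=readout.read_state(); print(s['time_s'],s['ee_pos'],s['tool_rot'],s['width'],s['wrist_force'])
p=vision.grab_frame('wrist'); save(p,'wrist17')
E
```

```text
17.0833 [ 0.43690615 -0.06327477  0.12678071] [ 1.37607837e-01  3.13770980e+00 -1.04837304e-03] 0.00022989872188907247 [-1.19422704 -2.77992648  3.26482805]
```

View pics/wrist17.png

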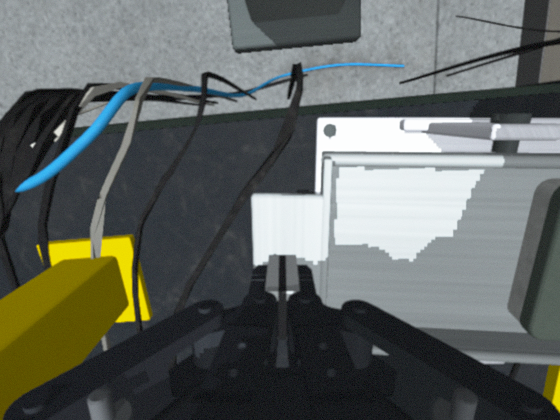

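Call:
carry_out:
  series:
    - {"tx": 0, "ty": 0, "tz": -3, "ax": 0, "ay": 0, "az": 0}
    - {"tx": 0, "ty": 0, "tz": -6, "ax": 0, "ay": 0, "az": 0}
    - {"tx": 0, "ty": 0, "tz": -9, "ax": 0, "ay": 0, "az": 0}
    - {"tx": 0, "ty": 0, "tz": -12, "ax": 0, "ay": 0, "az": 0}
    - {"tx": 0, "ty": 0, "tz": -15, "ax": 0, "ay": 0, "az": 0}
    - {"tx": 0, "ty": 0, "tz": -18, "ax": 0, "ay": 0, "az": 0}
    - {"tx": 0, "ty": 0, "tz": -21, "ax": 0, "ay": 0, "az": 0}
    - {"tx": 0, "ty": 0, "tz": -24, "ax": 0, "ay": 0, "az": 0}
    - {"tx": 0, "ty": 0, "tz": -26, "ax": 0, "ay": 0, "az": 0}

```text
time_s: 17.88
ee_pos: [0.4365, -0.063, 0.1003]
tool_rot: [-0.138, -3.138, -0.0]
wrist_force: [-0.5, -3.6, 2.6]
width: 0.0
```

```bash
python3 - <<'E'
from fit import *
s=readout.read_state(); print(s['time_s'],s['ee_pos'],s['tool_rot'],s['width'],s['wrist_force'])
p=vision.grab_frame('wrist'); save(p,'wrist18')
E
```

```text
17.8833 [ 0.43647646 -0.06302219  0.10027507] [-1.37655858e-01 -3.13834043e+00 -1.65382024e-04] 4.43348505934233e-05 [-0.50128087 -3.55035376  2.55057686]
```

View pics/wrist18.png

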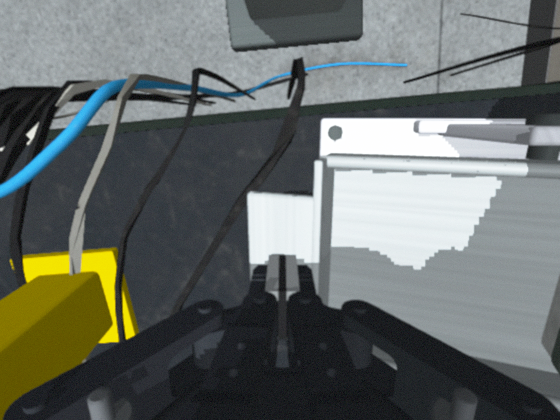

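Call:
carry_out:
  series:
    - {"tx": 0, "ty": 0, "tz": -3, "ax": 0, "ay": 0, "az": 0}
    - {"tx": 0, "ty": 0, "tz": -6, "ax": 0, "ay": 0, "az": 0}
    - {"tx": 0, "ty": 0, "tz": -8, "ax": 0, "ay": 0, "az": 0}
    - {"tx": 0, "ty": 0, "tz": -9, "ax": 0, "ay": 0, "az": 0}

```text
time_s: 18.27
ee_pos: [0.4364, -0.0629, 0.0913]
tool_rot: [-0.138, -3.138, -0.001]
wrist_force: [-1.0, -0.8, 2.5]
width: 0.0001
```

```bash
python3 - <<'E'
from fit import *
s=readout.read_state(); print(s['time_s'],s['ee_pos'],s['tool_rot'],s['width'],s['wrist_force'])
p=vision.grab_frame('wrist'); save(p,'wrist19')
E
```

```text
18.2667 [ 0.43642225 -0.06287942  0.09131832] [-1.37539970e-01 -3.13826136e+00 -6.40232853e-04] 8.61671345023752e-05 [-0.96803445 -0.78961331  2.46345718]
```

View pics/wrist19.png

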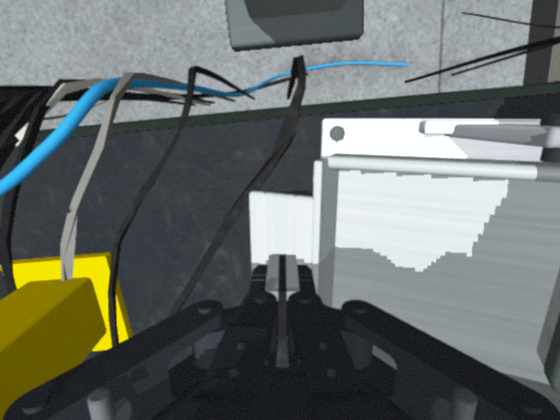

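Call:
carry_out:
  series:
    - {"tx": 0, "ty": 0, "tz": -1, "ax": 0, "ay": 0, "az": 0}
    - {"tx": 0, "ty": 0, "tz": -2, "ax": 0, "ay": 0, "az": 0}
    - {"tx": 0, "ty": 0, "tz": -3, "ax": 0, "ay": 0, "az": 0}
    - {"tx": 0, "ty": 0, "tz": -3, "ax": 0, "ay": 0, "az": 0}

```text
time_s: 18.65
ee_pos: [0.4366, -0.0628, 0.0892]
tool_rot: [0.137, 3.138, 0.001]
wrist_force: [-5.1, 0.6, 17.4]
width: -0.0004
```

```bash
python3 - <<'E'
from fit import *
s=readout.read_state(); print(s['time_s'],s['ee_pos'],s['width'],s['wrist_force'])
for n in ['wrist','scene']:
    p=vision.grab_frame(n); save(p,n+'20')
im=cv2.imread('pics/scene20.png')[150:260,190:320]; cv2.imwrite('pics/s20c.png',cv2.resize(im,None,fx=5,fy=5,interpolation=cv2.INTER_CUBIC))
E
```

```text
18.65 [ 0.43656135 -0.06284044  0.08916605] -0.0003858835213269066 [-5.09432333  0.57277212 17.44631749]
```

View pics/wrist20.png

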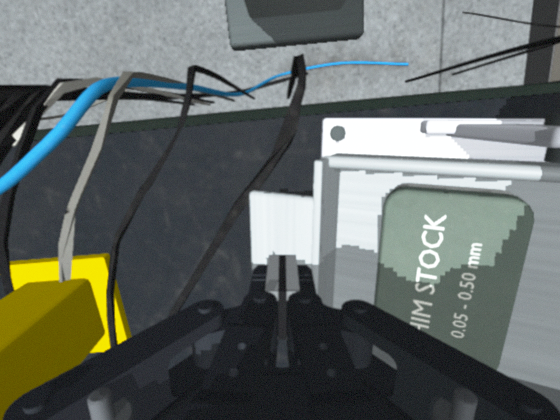

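View pics/s20c.png

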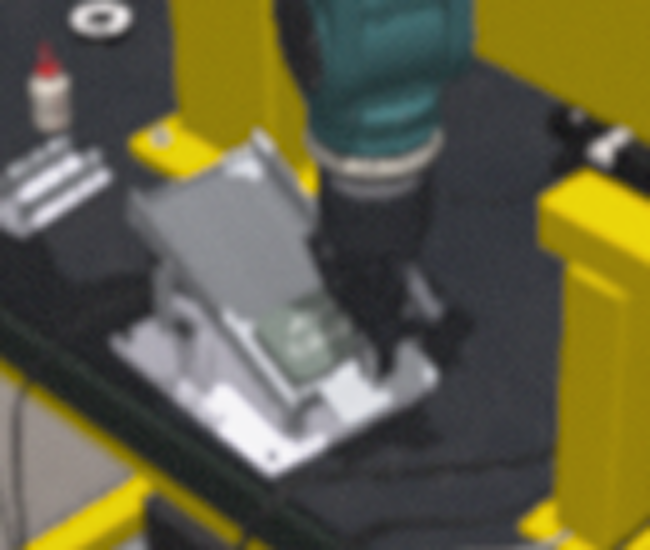

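Call:
carry_out:
  series:
    - {"tx": 0, "ty": 0, "tz": 1, "ax": 0, "ay": 0, "az": 0}
    - {"tx": 0, "ty": 0, "tz": 1, "ax": 0, "ay": 0, "az": 0}
    - {"tx": 0, "ty": 0, "tz": 1, "ax": 0, "ay": 0, "az": 0}
    - {"tx": 0, "ty": 0, "tz": 1, "ax": 0, "ay": 0, "az": 0}
    - {"tx": 0, "ty": 0, "tz": 10, "ax": 0, "ay": 0, "az": 0}
    - {"tx": 0, "ty": 0, "tz": 30, "ax": 0, "ay": 0, "az": 0}
    - {"tx": 0, "ty": 0, "tz": 65, "ax": 0, "ay": 0, "az": 0}
    - {"tx": 0, "ty": 0, "tz": 105, "ax": 0, "ay": 0, "az": 0}
    - {"tx": 0, "ty": 20, "tz": 130, "ax": 0, "ay": 0, "az": 0}
    - {"tx": 0, "ty": 40, "tz": 140, "ax": 0, "ay": 0, "az": 0}

```text
time_s: 19.58
ee_pos: [0.4377, -0.0233, 0.232]
tool_rot: [0.14, 3.134, -0.001]
wrist_force: [0.4, 0.3, 0.1]
width: -0.0
```

Call:
carry_out:
  series:
    - {"tx": 0, "ty": 10, "tz": 5, "ax": 0, "ay": 0, "az": 0}
    - {"tx": 0, "ty": 20, "tz": 10, "ax": 0, "ay": 0, "az": 0}
    - {"tx": 0, "ty": 20, "tz": 10, "ax": 0, "ay": 0, "az": 0}
    - {"tx": 0, "ty": 20, "tz": 10, "ax": 0, "ay": 0, "az": 0}

```text
time_s: 19.92
ee_pos: [0.4364, -0.0029, 0.2379]
tool_rot: [-0.136, -3.137, -0.0]
wrist_force: [-0.4, -1.1, -0.9]
width: -0.0001
```

```bash
python3 - <<'E'
from fit import *
s=readout.read_state(); print(s['time_s'],s['ee_pos'],s['width'],s['wrist_force'],np.abs(s['qvel']).max())
for n in ['wrist','scene']:
    p=vision.grab_frame(n); save(p,n+'21')
    np.savez(f'pics/{n}21.npz',**{k:np.array(p[k]) for k in ['K','R','t','distortion','frame']})
im=cv2.imread('pics/scene21.png')[130:340,180:446]; cv2.imwrite('pics/s21c.png',cv2.resize(im,None,fx=2.8,fy=2.8,interpolation=cv2.INTER_CUBIC))
E
```

```text
19.9167 [ 0.4363595  -0.00292854  0.23787449] -0.00011571061810858588 [-0.42578334 -1.1060642  -0.87425428] 0.01873271615920931
```

View pics/wrist21.png

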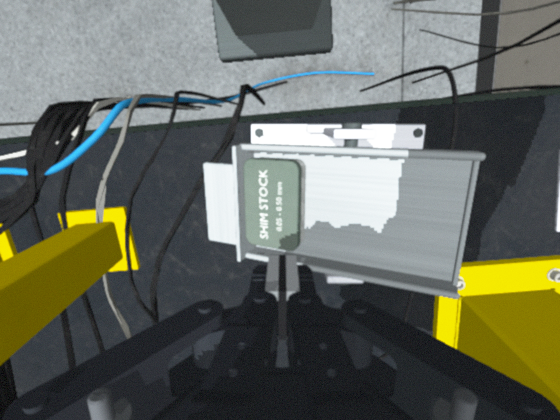

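View pics/s21c.png

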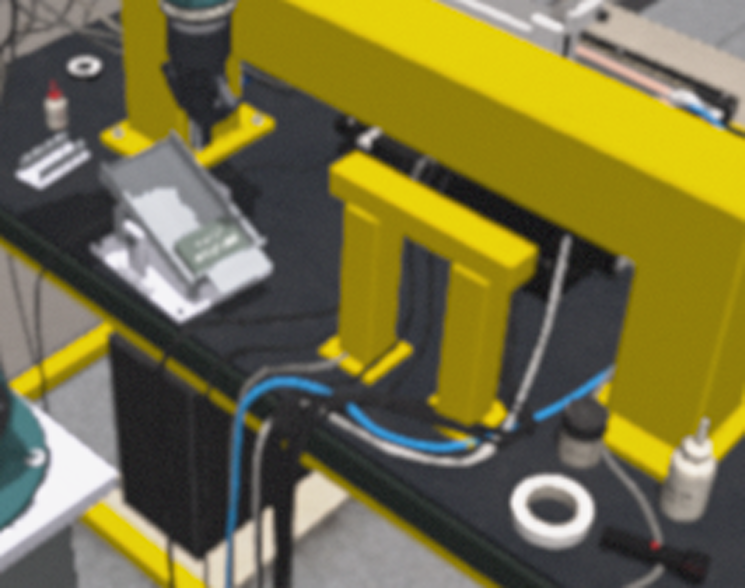

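```bash
python3 - <<'E'
from fit import *
p=load('wrist21')
L=np.array([(-.099,-.057,.029),(-.099,.057,.029),(.099,-.057,.040),(.099,.057,.040),(.135,-.040,.04),(.135,.04,.04)])
uv=np.array([(485,154),(459,297),(235,145),(240,260),(204,163),(209,243)],float)
def W(L,th):
    x=L[:,0]*np.cos(th)+L[:,2]*np.sin(th); z=-L[:,0]*np.sin(th)+L[:,2]*np.cos(th)+.075; y=L[:,1]
    c,s=np.cos(-1.6585),np.sin(-1.6585); return np.c_[.4475+c*x-s*y,.0586+s*x+c*y,z]
o=least_squares(lambda q:(proj(p,W(L,q[0]))-uv).ravel(),[.4]); print(o.x,np.round(o.fun,1))
th=o.x[0]
T=np.array([(.095-.057,-.0435,.029),(.095,-.0435,.029),(.095,.0435,.029),(.095-.057,.0435,.029)]); print(np.round(proj(p,W(T,th))))
E
```

```text
[0.42645196] [ 1.  -0.7 -0.1  2.1 -2.5 -0.2 -2.4  0.1 -2.3 -1.5 -1.7 -4.1]
[[300. 162.]
 [243. 159.]
 [246. 244.]
 [298. 254.]]
```

```bash
python3 - <<'E'
from h import *
print(order.hand_in())
E
```

```text
the job is handed in; nothing more can be done
None
```

The job is done and handed in at about 20 s, well inside the 72 s limit.

- **Taking it out and laying it flat:** I took the tin out of the rack and set it on its long edge on the sheet. After letting go, I tipped it over flat, lid up, with the closed fingers.
- **Placing it in the trough:** I gripped it again across its width and laid it crosswise on the level trough. It sat about 42 mm from the middle, on the side away from the lip, and I let go there.
- **Tipping:** I pushed the lip down until the force rose to about 17 N, which I took as the stop. The tin only came into view sliding at the last step of the push, later than the stated 0.2 rad suggested. It slid on its own to the tall wall.

**Last checks:**
- With the arm clear, a fit to the wrist picture gave a tip angle of about 0.43 rad (0.42 is the stop).
- The tin lay within about 2 pixels of where it should be against the tall wall, apart from roughly 6 pixels at one corner.
- That fit had errors of up to 4 pixels at the lip corners.
- In the pictures the bottle, can and tape look unmoved. I did not measure their positions again after the job.

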